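# Bring out stained slides from the dark box and cover them

### The arm

A 6-joint arm with a two-finger parallel gripper is mounted at the origin on the work surface. World frame = base frame: x ahead of the robot, y to its left, z up, the work surface at z = 0. Lengths are in mm, angles in rad, forces in N, time in s.
With the tool pointing down it reaches from about 350 to 975 mm from the base axis. Payload 7.1 kg.
Tool frame: the origin (TCP) lies between the finger pads; the fingertips stand 14 mm ahead of it and the grasp point (between the pads) lies 5 mm behind it; z points along the fingers, y is the direction in which the jaws open and shut (so a half turn about z gives the same grasp; the last joint's range is limited). The gripper opens to 88 mm and grips with 3 to 60 N. Pads are 20 mm wide; open, the fingers measure 115 mm over their backs; the gripper's body (75 mm by 178 mm) begins 61 mm behind the grasp point.
Start: joints at [1.117, 0.423, 1.63, -0, 1.089, -0.019], TCP at [263.236, 566.844, 209.075] pointing down, gripper open.
Joint ranges: [-3, 3], [-0.9, 2.11], [0.09, 2.58], [-1.31, 4.45], [0.11, 2.69], [-2.54, 2.54]. Speed limits (rad/s): [2.39, 2.39, 3.01, 3.14, 3.14, 3.14].

### API

Orientations are given as [roll, pitch, yaw] about the fixed x, y, z axes, in that order (R = Rz(yaw) Ry(pitch) Rx(roll)).
In Python, from plant import r gives the robot as it stands. The module is installed in compiled form; this text tells all that it offers.
- The arm moves only by the shell command python3 -m jog 'ROWS' [FORCE]. ROWS is JSON, one flat list of numbers, 7 for each row, row after row: the turn, a rotation vector about the tool's x, y, z in rad, then the shift along the tool's x, y, z in cm, then the opening, from 0 (shut) to 1 (fully open). In form: [ax, ay, az, x, y, z, claw, ax, ay, az, x, y, z, claw, ...]. A call has 1 to 12 rows; each row shifts and turns the commanded pose from where the row before left it, along the tool's axes as they then stand; what a row does not reach is not made up. A row lasts 1/10 s, in which the tool goes at most 50 mm and 8.59 degrees, less where a joint would pass 70% of its speed; a pose out of reach is approached as far as the arm can. A call is refused whole if a number of a shift passes 5 or a number of a turn 0.15, either way. A call with a gripper value outside its range is refused whole. The fingers move at their own pace and stop on an object; FORCE is the grip in N (left out, the last holds). Time passes only in rows, so rows that do not move let the fingers close. It gives the time, the measured TCP pose, the force and the opening at its end, in the units of the state.
- r.sense(): the state, without advancing time (a new reading comes with each control period).
- r.capture(name): name is "scene" or "top" or "wrist"; returns a dict with "image" (400x640x3 uint8, red, green, blue), "fx", "fy", "cx", "cy" (pixels), "R" (3x3) and "t" (3): a world point X has camera coordinates R X + t. Camera axes: x right, y down, z forward; pixel columns grow to the right and rows downward; lengths in mm; the calibration is good to about 2 mm. A picture is of the moment at which its call begins. There is no depth.
- r.job_done(): hands the job in, once; it reports no verdict.
Trained networks look in a picture, given as the dict that the camera call returned (one of the last four; its "shot" number tells which), for a name from the list of things; names that differ only in an ending like _2 or _b are one class to them, and where a whole thing is asked for, a point or a joint stands for the part that bears it (a point fixed in the world has none). Each returns a list of dicts, best first, with "score" (0 to 1); they miss things now and then, are a little off and sometimes report something else, mostly with a low value. They report only what shows in the picture. A call takes as long as a camera call. They do not tell look-alikes from the thing itself.
- r.search_frame(picture, target): "xyz" ([x, y, z] in mm, in world coordinates, good to about 4 mm: the middle of the surface that is visible of it).
- r.outline_of(picture, target): "region" (400x640 bool, what is visible of it).
- r.tip_of(picture, target): "xyz" ([x, y, z] in mm, in world coordinates, good to about 4 mm: a listed point, or the origin of a listed thing).
The state is a dict: "time": time; "joints": joint angles; "qvel": joint speeds; "joint_torque": joint torques, N m; "eef_pos": TCP position; "orientation": TCP orientation; "wrist_force": force on the tool from outside, world axes, zero at the start; "torque": the same for the moment, N m; "finger_gap": finger opening in mm.
Only numpy, scipy, OpenCV 4.12 (cv2) and the standard library are available. Lean on these libraries where they do the work, as an engineer would, in place of code of your own. Each camera call takes 0.05 s, during which the arm holds its last target.

### The job

Take the lid off the grey dark box and put it on the bench, feel about inside for every slide cassette (two or three lie loose in there, black on black) and lay them all flat, side by side, in the white staining tray. Then lift the aluminium light cover up and off its hook, set it down squarely over the loaded tray so that it stands flat on the bench all round, and see that the lid is back, fully seated, on the emptied dark box. Leave the other things on the bench where they are.

Things in the scene. Friction and masses are not known exactly. Their poses are not given: they have to be found in the camera images.
- box: opaque grey dark box with black inside, fixed to the bench, 130 (x) x 290 (y) x 75 mm high; walls and floor 5 mm thick, so inside it is 120 x 280 mm and 70 mm deep; origin at the centre of its underside, on the bench; x across, y along its length, z up
- box_rim (a point): centre of the dark box's open mouth, 75 mm above the bench, at the level of the rim; axes as the box
- box_floor (a point): centre of the dark box's inner floor, 5 mm above the bench
- lid: loose grey lid, 350 g: plate 138 (x) x 298 (y) x 8 mm; under it a plug 112 x 272 mm, 8 mm deep, enters the box's mouth with 4 mm play each side; on top a black handle block 36 (x) x 40 (y) mm, 8 to 44 mm above the origin; origin: centre of the plate's underside (on the rim when seated, 8 mm above the bench when lying there); axes as the box at the start
- cassette1: black slide cassette, 90 (x) x 36 (y) x 16 mm; a grip block 36 (x) x 16 (y) x 24 mm on its middle makes it 40 mm tall; 90 g; origin: centre of underside. Starts flat on the dark box's floor, its x within 0.15 rad of the box's x, its centre within 10 mm of the box's y axis. Grip the block's ends (36 mm apart), tips just above the 16 mm slab; this works even when crowded. May be absent
- cassette2: black slide cassette, 90 (x) x 36 (y) x 16 mm; a grip block 36 (x) x 16 (y) x 24 mm on its middle makes it 40 mm tall; 90 g; origin: centre of underside. Starts flat on the dark box's floor, its x within 0.15 rad of the box's x, its centre within 10 mm of the box's y axis. Grip the block's ends (36 mm apart), tips just above the 16 mm slab; this works even when crowded. May be absent
- cassette3: black slide cassette, 90 (x) x 36 (y) x 16 mm; a grip block 36 (x) x 16 (y) x 24 mm on its middle makes it 40 mm tall; 90 g; origin: centre of underside. Starts flat on the dark box's floor, its x within 0.15 rad of the box's x, its centre within 10 mm of the box's y axis. Grip the block's ends (36 mm apart), tips just above the 16 mm slab; this works even when crowded. May be absent
- tray: white staining tray, fixed to the bench, outside 120 (x) x 170 (y) mm, walls 14 mm high and 4 mm thick, floor 4 mm thick; three cassettes fit side by side, each along the tray's x, 48 mm apart along its y; origin at the centre of its underside
- cover: loose aluminium cover, 320 g, a box open below: 142 (x) x 192 (y) x 54 mm, walls 3 mm; goes over the tray with 8 mm to spare each side. Two uprights carry a bar along y, 10 mm thick, axis 114 mm above the origin; on its middle a grip block 36 (x) x 40 (y) mm, 119 to 157 mm above the origin. Origin: centre of lower rim. Starts hanging by the bar on the hook, level, rim 60 mm up
- hook: steel hook stand, fixed: a post at its x = +115 mm, from it towards -x an arm 10 mm thick, axis 164 mm above the bench; the cover's bar hangs on it at x = 0; the arm ends in an upturned tip at x = -24 mm, 187 mm high, so the bar must rise over 18 mm before it moves off towards -x; origin on the bench below the hanging bar
- bottle: clear plastic bottle with turquoise cap, 60 mm across, 125 mm high; a bystander, to be left alone; origin at the centre of its underside
- beaker: glass beaker, 70 mm across, 85 mm high; a bystander, to be left alone; origin at the centre of its underside
- jar: amber glass jar with white cap, 54 mm across, 75 mm high; a bystander, to be left alone; origin at the centre of its underside
Things that resemble listed ones, but are neither listed nor needed, are in the scene too. What is shaped like the cover but orange is not meant.

How it is judged:
By the outcome, as a careful person would: the job done as asked, in the order asked, and still so for the second after the job is handed in, with the robot touching nothing.
Of cassette1, cassette2, cassette3 only 2 to 3 are there at a start; the rules pass over those that are not, and their reading is None.
At some moment in a run one of cassette1, cassette2, cassette3, lid may be knocked a few centimetres aside while the robot is not near it.
It also fails if it takes over 210 s, if anything falls off the work surface, if the arm or the gripper's body presses on something with over 40 N, if the wrist force passes 120 N, or if a joint passes its speed limit or range.

## Working session

There is one attempt and no reset: what is moved stays moved. The work goes in short steps, Python scripts to look and compute and a shell command to move; the robot and the scene stay as the last step left them, time stands still between calls to the robot, and variables do not carry over. Pictures are saved under pics/ and viewed, and the job is handed in when it is done.

```bash
mkdir -p pics
cat > h.py <<'E'
import numpy as np, cv2
from plant import r
from scipy.spatial.transform import Rotation as Ro
def save(p,n,crop=None):
    im=p["image"][:,:,::-1]
    if crop: 
        a,b,c,d=crop; im=cv2.resize(im[b:d,a:c],None,fx=800/(c-a) if (c-a)/(d-b)>4/3 else 600/(d-b),fy=800/(c-a) if (c-a)/(d-b)>4/3 else 600/(d-b))
    cv2.imwrite("pics/"+n+".png",im)
def proj(p,X):
    c=np.array(p["R"])@np.array(X,float)+np.array(p["t"]); return [p["fx"]*c[0]/c[2]+p["cx"],p["fy"]*c[1]/c[2]+p["cy"]]
def ray(p,u,v,z):
    R=np.array(p["R"]);t=np.array(p["t"]);o=-R.T@t
    d=R.T@np.array([(u-p["cx"])/p["fx"],(v-p["cy"])/p["fy"],1]); return o+d*(z-o[2])/d[2]
def st():
    s=r.sense(); print("t",round(s["time"],2),"pos",np.round(s["eef_pos"],1),"ori",np.round(s["orientation"],3),"F",np.round(s["wrist_force"],1),"T",np.round(s["torque"],2),"gap",np.round(s["finger_gap"],1),"q",np.round(s["joints"],2)); return s
def tool():
    s=r.sense(); return np.array(s["eef_pos"]),Ro.from_euler("xyz",s["orientation"])
def to(X):
    p,R=tool(); return np.round(R.inv().apply(np.array(X)-p)/10,2)
E
python3 - <<'E'
from h import *
st()
p,R=tool(); print(np.round(R.as_matrix(),3))
for n in ["scene","top"]:
    p=r.capture(n); save(p,n+"0")
    print(n, -np.array(p["R"]).T@p["t"])
    for k in ["box","box_rim","lid","tray","cover","hook","bottle","beaker","jar"]:
        print(k,[(np.round(d["xyz"],0).tolist(),round(d["score"],2)) for d in r.tip_of(p,k)][:4])
E
```

```text
t 0.0 pos [263.  566.3 208.3] ori [-3.14  -0.     2.707] F [-0.2  0.  -0.8] T [-0.04 -0.    0.  ] gap 87.8 q [ 1.12  0.42  1.63  0.    1.09 -0.02]
[[-0.907  0.421 -0.001]
 [ 0.421  0.907 -0.001]
 [ 0.    -0.001 -1.   ]]
scene [ 974.03616795 -238.3792268   922.13584124]
box [([568.0, -226.0, -0.0], 0.96)]
box_rim []
lid [([562.0, -228.0, 74.0], 0.83)]
tray [([461.0, 97.0, 0.0], 0.76)]
cover [([484.0, 619.0, -2.0], 0.91), ([644.0, 205.0, 58.0], 0.72)]
hook []
bottle [([446.0, 397.0, 1.0], 0.69)]
beaker [([592.0, 429.0, 1.0], 0.74)]
jar []
top [ 329.6019636   145.66116467 1473.01894249]
box [([447.0, 392.0, -0.0], 0.59)]
box_rim []
lid [([563.0, -235.0, 76.0], 0.61)]
tray [([464.0, 95.0, -4.0], 0.67)]
cover [([642.0, 207.0, 56.0], 0.75), ([484.0, 626.0, -1.0], 0.59)]
hook []
bottle [([448.0, 393.0, -1.0], 0.58)]
beaker [([591.0, 431.0, -4.0], 0.94)]
jar [([728.0, -62.0, -0.0], 0.61)]
```

View pics/scene0.png

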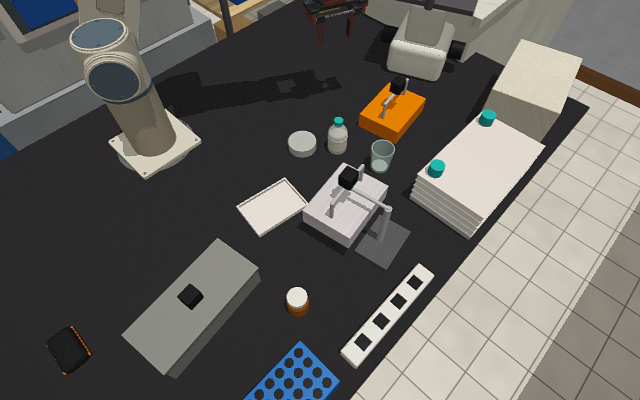

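View pics/top0.png

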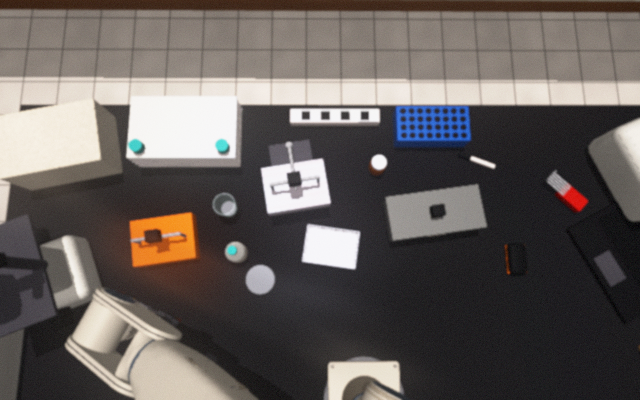

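The views show the lidded box (top image 437,212), the white tray (331,247), the white/aluminium cover on its hook (295,185), the orange decoy (165,240), and bystanders. Next I measure yaws.

Run:
```python
from h import *
P={n:r.capture(n) for n in ["top","scene"]}
def rect(p,m,z):
    m=m.astype(np.uint8); n,l,s,_=cv2.connectedComponentsWithStats(m); k=1+np.argmax(s[1:,4])
    c=max(cv2.findContours((l==k).astype(np.uint8),cv2.RETR_EXTERNAL,cv2.CHAIN_APPROX_NONE)[0],key=len)[:,0]
    w=np.array([ray(p,u,v,z)[:2] for u,v in c],np.float32)
    (cx,cy),(a,b),ang=cv2.minAreaRect(w); 
    if a>b: a,b,ang=b,a,ang+90
    return np.round([cx,cy,a,b,((ang-90+90)%180-90)],1)   # angle of the long side minus 90 => yaw
for n,p in P.items():
  for k,z in [("lid",83),("tray",14),("cover",114),("cover",60),("hook",0),("bottle",60),("beaker",40),("jar",40)]:
    for d in r.outline_of(p,k)[:3]:
        m=np.array(d["region"]); vv,uu=np.nonzero(m)
        print(n,k,z,round(d["score"],2),"px",int(uu.mean()),int(vv.mean()),m.sum(),"rect cx cy w l yaw",rect(p,m,z))
```

```text
top lid 83 0.72 px 434 211 4163 rect cx cy w l yaw [ 566.3 -231.3  140.7  300.5  -82.2]
top tray 14 0.55 px 330 245 1964 rect cx cy w l yaw [465.6  94.9 121.2 169.4  81.3]
top cover 114 0.76 px 163 239 3112 rect cx cy w l yaw [478.9 594.4 141.  196.3 -81.9]
top cover 114 0.55 px 295 186 3013 rect cx cy w l yaw [639.7 204.5 154.1 195.1 -80.2]
top cover 60 0.76 px 163 239 3112 rect cx cy w l yaw [484.8 612.3 146.6 204.1 -81.9]
top cover 60 0.55 px 295 186 3013 rect cx cy w l yaw [652.  206.8 160.2 202.9 -80.2]
top hook 0 0.75 px 434 211 4215 rect cx cy w l yaw [ 579.4 -252.3  150.5  321.5  -82.2]
top hook 0 0.57 px 289 152 884 rect cx cy w l yaw [771.1 226.3 101.  140.4 -82.3]
top bottle 60 0.54 px 235 251 391 rect cx cy w l yaw [446.9 388.8  61.7  68.6  89.7]
top bottle 60 0.48 px 386 219 112 rect cx cy w l yaw [541.7 -82.3   9.1 122.5   7.7]
top beaker 40 0.77 px 223 204 429 rect cx cy w l yaw [598.2 434.4  70.6  76.5  73.4]
top jar 40 0.49 px 376 164 272 rect cx cy w l yaw [728.3 -58.3  52.3  68.6 -15.4]
scene lid 83 0.78 px 189 305 7720 rect cx cy w l yaw [ 564.9 -227.7  141.7  297.2  -82.5]
scene tray 14 0.74 px 271 206 2079 rect cx cy w l yaw [467.6  96.1 124.8 168.2  81.4]
scene cover 114 0.92 px 344 203 4035 rect cx cy w l yaw [647.1 206.5 155.1 238.5 -80.1]
scene cover 114 0.73 px 391 110 2586 rect cx cy w l yaw [526.2 568.2 148.6 272.7 -81.8]
scene cover 60 0.92 px 344 203 4035 rect cx cy w l yaw [625.3 236.2 165.4 254.4 -80.1]
scene cover 60 0.73 px 391 110 2586 rect cx cy w l yaw [496.3 622.1 158.5 290.9 -81.8]
scene hook 0 0.68 px 381 236 1992 rect cx cy w l yaw [704.  243.5 185.1 214.9   9. ]
scene bottle 60 0.84 px 337 136 587 rect cx cy w l yaw [444.3 396.3  59.5 156.2 -46.9]
scene beaker 40 0.57 px 381 154 702 rect cx cy w l yaw [583.3 441.1  75.5 139.1 -62.8]
scene jar 40 0.59 px 297 301 540 rect cx cy w l yaw [727.7 -56.2  50.8  71.4 -45.2]
```

```bash
cat >> h.py <<'E'
def plan(X,yaw,grasp=False):
    """X: TCP target (mm); yaw (rad): world heading of tool y."""
    p,R=tool(); X=np.array(X,float)
    for h in (0,np.pi):
        y=np.array([np.cos(yaw+h),np.sin(yaw+h),0]); z=np.array([0,0,-1.]); x=np.cross(y,z)
        R1=Ro.from_matrix(np.array([x,y,z]).T); rv=(R.inv()*R1).as_rotvec()
        d=R1.inv().apply(X-p)/10
        print("turn",np.round(rv,3),"then shift cm",np.round(d,2),"norm",round(np.linalg.norm(d),1))
E
python3 -c "
from h import *
st();plan([565.5,-229.5,208],.136)"
```

```text
t 1.9 pos [263.2 566.8 209.1] ori [-3.142 -0.     2.707] F [ 0.1 -0.4  0.4] T [ 0.01  0.01 -0.01] gap 88.1 q [ 1.12  0.42  1.63 -0.    1.09 -0.02]
turn [-0.  0.  1.] then shift cm [-82.99  19.15   0.11] norm 85.2
turn [-0.    -0.    -2.142] then shift cm [ 82.99 -19.15   0.11] norm 85.2
```

```bash
python3 -m jog '[0,0,0.1429,0,0,0,1, 0,0,0.1429,0,0,0,1, 0,0,0.1429,0,0,0,1, 0,0,0.1429,0,0,0,1, 0,0,0.1429,0,0,0,1, 0,0,0.1429,0,0,0,1, 0,0,0.1428,0,0,0,1, 0,0,0,-4.5,1,0,1, 0,0,0,-4.5,1,0,1, 0,0,0,-4.5,1,0,1, 0,0,0,-4.5,1,0,1, 0,0,0,-4.5,1,0,1]'
python3 -c "
from h import *
st();plan([565.5,-229.5,208],.136)"
```

```text
time: 3.1
eef_pos: [343.6, 349.1, 209.2]
orientation: [3.141, -0.0, 1.707]
wrist_force: [-0.1, 0.3, -0.3]
finger_gap: 88.1
t 3.1 pos [343.6 349.1 209.2] ori [ 3.141 -0.     1.707] F [-0.1  0.3 -0.3] T [-0.06  0.   -0.02] gap 88.1 q [ 0.77  0.22  1.92 -0.    0.99  0.63]
turn [ 0. -0.  0.] then shift cm [-60.33  14.14   0.12] norm 62.0
turn [ 0.000e+00  1.000e-03 -3.141e+00] then shift cm [ 60.33 -14.14   0.12] norm 62.0
```

```bash
python3 -m jog '[0,0,0,-4.8,1.12,0,1, 0,0,0,-4.8,1.12,0,1, 0,0,0,-4.8,1.12,0,1, 0,0,0,-4.8,1.12,0,1, 0,0,0,-4.8,1.12,0,1, 0,0,0,-4.8,1.12,0,1, 0,0,0,-4.8,1.12,0,1, 0,0,0,-4.8,1.12,0,1, 0,0,0,-4.8,1.12,0,1, 0,0,0,-4.8,1.12,0,1, 0,0,0,-4.8,1.12,0,1, 0,0,0,-4.8,1.12,0,1]'
python3 -c "
from h import *
p=r.capture('wrist');save(p,'w1')
st();plan([565.5,-229.5,208],.136)
for n in ['wrist','top']:
  if n!='wrist': p=r.capture(n)
  print([(np.round(d['xyz'],0).tolist(),round(d['score'],2)) for d in r.tip_of(p,'lid')][:4])
p=r.capture('wrist')
c=-np.array(p['R']).T@p['t'];print(c,proj(p,[565.5,-229.5,119]))
"
```

```text
time: 4.3
eef_pos: [554.8, -204.0, 209.2]
orientation: [3.141, 0.0, 1.706]
wrist_force: [1.2, 0.1, 0.3]
finger_gap: 87.5
t 4.35 pos [ 557.8 -210.3  209.7] ori [3.138 0.005 1.704] F [ 2.6 -4.1  0.9] T [-0.16 -0.06 -0.02] gap 88.3 q [-0.38  0.38  1.7  -0.    1.06 -0.51]
turn [ 0.003  0.005 -0.003] then shift cm [-2.01  0.5   0.17] norm 2.1
turn [ 0.007 -0.005  3.139] then shift cm [ 2.01 -0.5   0.17] norm 2.1
[([563.0, -228.0, 72.0], 0.96)]
[([562.0, -232.0, 75.0], 0.85), ([589.0, 434.0, -3.0], 0.27)]
[ 543.1957685  -131.83375516  385.18742283] [np.float64(323.76096890636194), np.float64(230.6816029110875)]
```

View pics/w1.png

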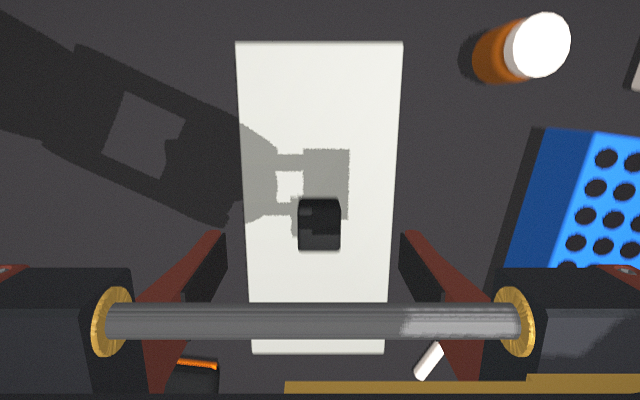

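```bash
python3 -c "
from h import *
st();plan([562.5,-230,101],.136)"
```

```text
t 4.55 pos [ 553.8 -201.6  208.7] ori [-3.141e+00 -1.000e-03  1.706e+00] F [ 0.3  0.5 -0.5] T [-0.04  0.13 -0.02] gap 87.7 q [-0.37  0.37  1.71  0.    1.06 -0.5 ]
turn [-0.001 -0.001 -0.001] then shift cm [-2.93  0.48 10.77] norm 11.2
turn [-1.000e-03  1.000e-03  3.141e+00] then shift cm [ 2.93 -0.48 10.77] norm 11.2
```

```bash
python3 -m jog '[0,0,0,-2.93,0.48,0,1, 0,0,0,0,0,3.6,1, 0,0,0,0,0,3.6,1, 0,0,0,0,0,3.57,1, 0,0,0,0,0,0,1, 0,0,0,0,0,0,0.2, 0,0,0,0,0,0,0.2, 0,0,0,0,0,0,0.2, 0,0,0,0,0,0,0.2, 0,0,0,0,0,0,0.2]' 30; python3 -c "
from h import *
st()"
```

```text
time: 5.55
eef_pos: [563.6, -230.4, 102.4]
orientation: [3.14, 0.001, 1.707]
wrist_force: [0.4, 0.9, -0.5]
finger_gap: 51.3
t 5.55 pos [ 563.6 -230.4  102.4] ori [3.140e+00 1.000e-03 1.707e+00] F [ 0.4  0.9 -0.5] T [-0.06  0.06 -0.05] gap 51.3 q [-0.41  0.53  1.74  0.    0.87 -0.54]
```

```bash
python3 -m jog '[0,0,0,0,0,0,0, 0,0,0,0,0,0,0, 0,0,0,0,0,0,0, 0,0,0,0,0,0,0, 0,0,0,0,0,-0.5,0, 0,0,0,0,0,-1,0, 0,0,0,0,0,-2.5,0, 0,0,0,0,0,-2.5,0, 0,0,0,0,0,0,0, 0,0,0,0,0,0,0]' 30; python3 -c "
from h import *
p=r.capture('wrist');save(p,'w2');st();plan([400,-225,110],.136)"
```

```text
time: 6.55
eef_pos: [563.1, -230.2, 166.5]
orientation: [3.141, 0.0, 1.707]
wrist_force: [-0.1, 0.6, -3.2]
finger_gap: 35.3
t 6.6 pos [ 562.5 -229.9  165.6] ori [-3.141e+00 -1.000e-03  1.707e+00] F [ 0.3  0.  -4.3] T [-0.04 -0.   -0.03] gap 35.1 q [-0.41  0.45  1.7  -0.    0.99 -0.54]
turn [-0.001 -0.001 -0.   ] then shift cm [  2.69 -16.03   5.56] norm 17.2
turn [-1.000e-03  2.000e-03  3.141e+00] then shift cm [-2.69 16.03  5.56] norm 17.2
```

View pics/w2.png

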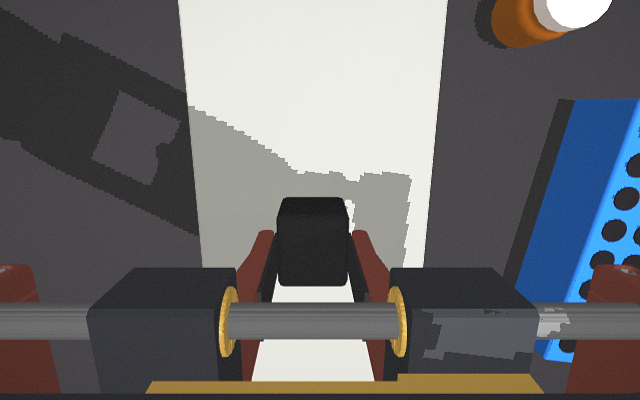

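```bash
python3 -m jog '[0,0,0,0.67,-4,0,0, 0,0,0,0.67,-4,0,0, 0,0,0,0.67,-4,0,0, 0,0,0,0.67,-4,0,0, 0,0,0,0,0,0,0, 0,0,0,0,0,4,0, 0,0,0,0,0,4,0, 0,0,0,0,0,2.5,0, 0,0,0,0,0,1,0, 0,0,0,0,0,0,0, 0,0,0,0,0,0,0]'; python3 -c "
from h import *
st()"
```

```text
time: 7.7
eef_pos: [401.5, -225.5, 51.7]
orientation: [3.141, 0.0, 1.707]
wrist_force: [-0.2, -0.1, -3.5]
finger_gap: 35.1
t 7.7 pos [ 401.5 -225.5   51.7] ori [3.141 0.    1.707] F [-0.2 -0.1 -3.5] T [-0.04  0.    0.02] gap 35.1 q [-0.54  0.46  2.08  0.    0.6  -0.67]
```

```bash
python3 -m jog '[0,0,0,0,0,0.8,0, 0,0,0,0,0,0.4,0, 0,0,0,0,0,0.3,0, 0,0,0,0,0,0,0, 0,0,0,0,0,0,0]'; python3 -c "
from h import *
st()"
```

```text
time: 8.2
eef_pos: [401.0, -225.3, 36.5]
orientation: [3.141, 0.0, 1.707]
wrist_force: [-0.1, -1.0, -3.1]
finger_gap: 35.9
t 8.2 pos [ 401.  -225.3   36.5] ori [3.141 0.    1.707] F [-0.1 -1.  -3.1] T [-0.06  0.05  0.03] gap 35.9 q [-0.54  0.49  2.08 -0.    0.57 -0.67]
```

```bash
python3 -m jog '[0,0,0,0,0,0.1,0, 0,0,0,0,0,0.1,0, 0,0,0,0,0,0,0]'; python3 -c "
from h import *
st()"
```

```text
time: 8.5
eef_pos: [401.1, -225.4, 34.5]
orientation: [3.141, 0.0, 1.707]
wrist_force: [0.1, 0.1, -1.0]
finger_gap: 35.7
t 8.5 pos [ 401.1 -225.4   34.5] ori [3.141 0.    1.707] F [ 0.1  0.1 -1. ] T [-0.08  0.11  0.03] gap 35.7 q [-0.54  0.49  2.09  0.    0.56 -0.67]
```

```bash
python3 -m jog '[0,0,0,0,0,0.05,0, 0,0,0,0,0,0,0.7, 0,0,0,0,0,0,0.7, 0,0,0,0,0,0,0.7, 0,0,0,0,0,0,0.7, 0,0,0,0,0,-1,0.7, 0,0,0,0,0,-3,0.7, 0,0,0,0,0,-5,0.7, 0,0,0,0,0,-5,0.7, 0,0,0,0,0,-3,0.7]'; python3 -c "
from h import *
p=r.capture('top');save(p,'t3',(320,130,560,310));q=r.capture('scene');save(q,'s3',(60,180,380,400))
st();plan([562.5,-120,200],.136)
for n in (p,q): 
  for k in ['lid','box_rim','box_floor','box','cassette1']: print(k,[(np.round(d['xyz'],0).tolist(),round(d['score'],2)) for d in r.tip_of(n,k)][:4])
"
```

```text
time: 9.5
eef_pos: [401.9, -225.8, 208.0]
orientation: [3.138, 0.003, 1.707]
wrist_force: [0.7, -1.1, -0.1]
finger_gap: 61.3
t 9.6 pos [ 403.4 -226.7  208.9] ori [3.134 0.006 1.707] F [ 0.3 -0.5  0.3] T [ 0.01  0.07 -0.03] gap 61.2 q [-0.54  0.18  1.98  0.    0.97 -0.67]
turn [ 0.007  0.006 -0.   ] then shift cm [ 8.42 17.21  0.89] norm 19.2
turn [ 0.009 -0.011  3.141] then shift cm [ -8.42 -17.21   0.89] norm 19.2
lid [([400.0, -225.0, 8.0], 0.59)]
box_rim [([559.0, -229.0, 77.0], 0.79)]
box_floor [([561.0, -226.0, 2.0], 0.92), ([592.0, 433.0, -1.0], 0.53)]
box [([563.0, -230.0, 2.0], 0.6)]
cassette1 [([548.0, -138.0, 4.0], 0.9)]
lid [([399.0, -221.0, 6.0], 0.73)]
box_rim [([562.0, -230.0, 76.0], 0.88)]
box_floor [([566.0, -228.0, 7.0], 0.83)]
box [([564.0, -228.0, 1.0], 0.92)]
cassette1 [([576.0, -329.0, 4.0], 0.84), ([551.0, -143.0, 6.0], 0.65)]
```

View pics/t3.png

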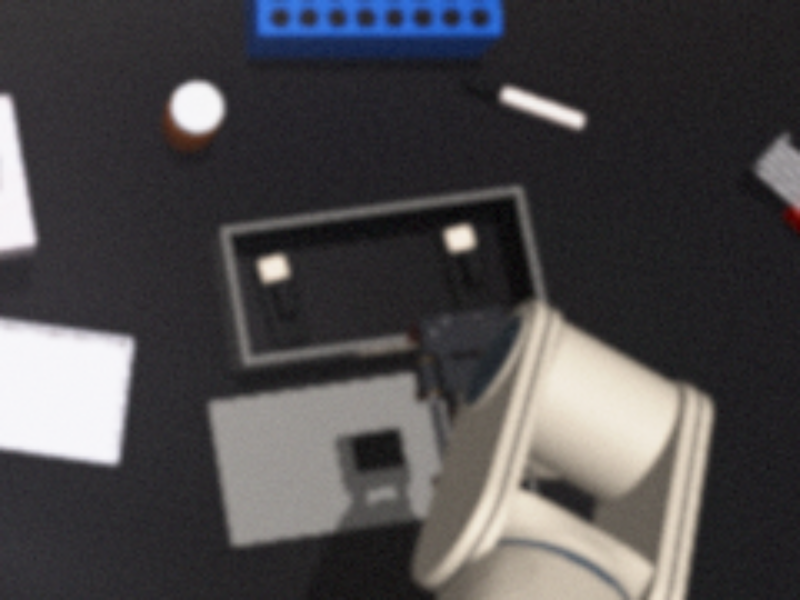

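View pics/s3.png

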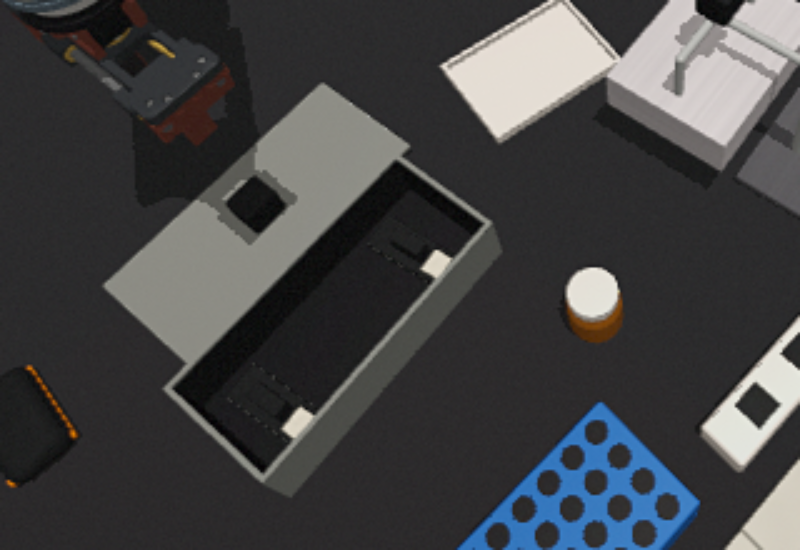

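Two cassettes are visible by their white end labels (top crop 273,268 and 460,238). I'll take a closer look from the wrist with contrast stretched, checking for a third.

```bash
python3 -m jog '[0,0,0,0,4,-1,0.7, 0,0,0,0,4,-1,0.7, 0,0,0,0,4,-1,0.7, 0,0,0,0,4,-1,0.7, 0,0,0,0,0,0,0.7, 0,0,0,0,0,0,0.7]'; python3 -c "
from h import *
p=r.capture('wrist');im=p['image'].astype(float)
g=np.clip((im-5)*4,0,255).astype(np.uint8)[:,:,::-1]; cv2.imwrite('pics/w4.png',cv2.resize(g,(800,500)))
q=r.capture('scene');im=q['image'].astype(float)[200:390,100:290]
g=np.clip((im-5)*4,0,255).astype(np.uint8)[:,:,::-1]; cv2.imwrite('pics/s4.png',cv2.resize(g,(600,600),interpolation=cv2.INTER_CUBIC))
st()
for n in (p,q): 
  for k in ['box_rim','box_floor','cassette1']: print(k,[(np.round(d['xyz'],0).tolist(),round(d['score'],2)) for d in r.tip_of(n,k)][:4])
"
```

```text
time: 10.7
eef_pos: [559.4, -203.2, 242.9]
orientation: [-3.14, -0.001, 1.708]
wrist_force: [-0.3, -0.2, -0.4]
finger_gap: 61.4
t 10.8 pos [ 557.9 -203.5  242.8] ori [-3.139e+00 -1.000e-03  1.706e+00] F [ 0.4 -0.3  0.7] T [-0.02  0.02 -0.  ] gap 61.6 q [-0.37  0.34  1.67 -0.    1.13 -0.51]
box_rim [([565.0, -234.0, 75.0], 0.98)]
box_floor [([563.0, -227.0, 4.0], 0.92)]
cassette1 [([548.0, -143.0, 3.0], 0.87), ([577.0, -326.0, 7.0], 0.68)]
box_rim [([564.0, -230.0, 75.0], 0.62), ([565.0, -229.0, 3.0], 0.46)]
box_floor [([566.0, -231.0, 8.0], 0.56)]
cassette1 [([550.0, -144.0, 6.0], 0.66), ([729.0, -58.0, 1.0], 0.22)]
```

View pics/w4.png

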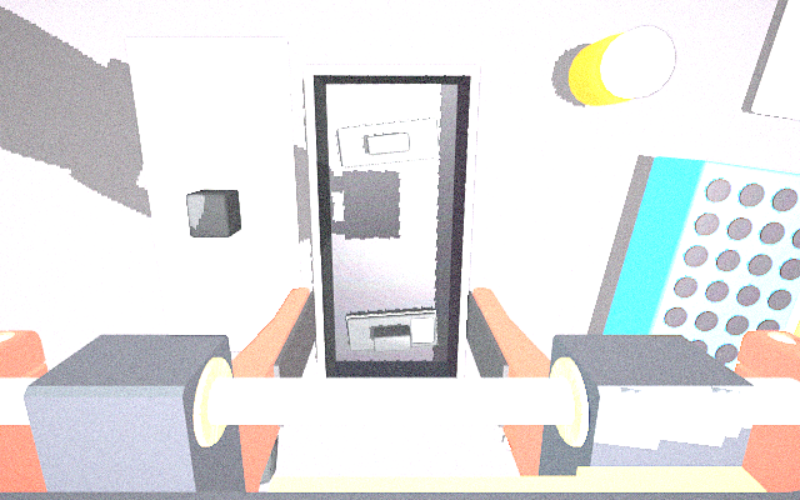

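View pics/s4.png

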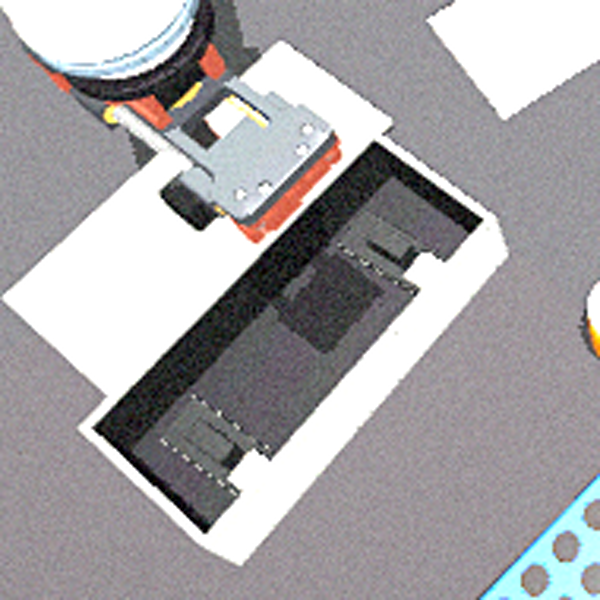

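```bash
python3 -c "
from h import *
p=r.capture('wrist');im=p['image'].astype(float)
import pickle; pickle.dump(p,open('w.pkl','wb'))
for n,(a,b,c,d),g in (('A',(255,80,365,150),2.2),('B',(255,235,365,305),2.5),('M',(240,60,385,310),2)):
  k=np.clip((im[b:d,a:c]-5)*g,0,255).astype(np.uint8)[:,:,::-1]; s=(6 if n!='M' else 2.4); cv2.imwrite('pics/c'+n+'.png',cv2.resize(k,None,fx=s,fy=s,interpolation=cv2.INTER_CUBIC))
st()
"; cd pics; python3 -c "
import cv2,numpy as np
a,b=cv2.imread('cA.png'),cv2.imread('cB.png'); 
cv2.imwrite('cAB.png',cv2.resize(np.vstack([a,b]),None,fx=.7,fy=.7))"
```

```text
t 11.15 pos [ 559.1 -203.8  244. ] ori [3.142 0.    1.706] F [-0.2  0.4 -0.5] T [-0.06  0.01 -0.02] gap 61.5 q [-0.37  0.34  1.67 -0.    1.13 -0.5 ]
```

View pics/cAB.png

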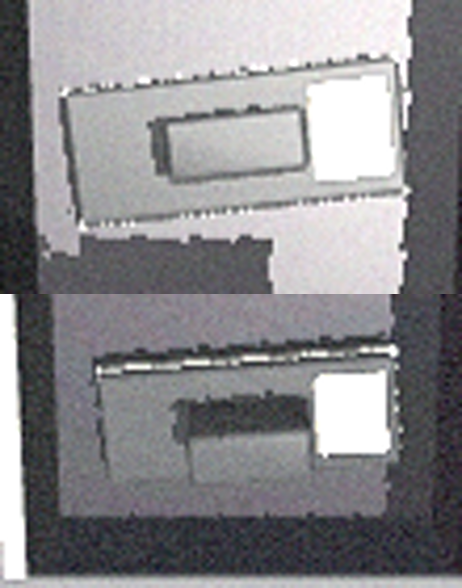

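View pics/cM.png

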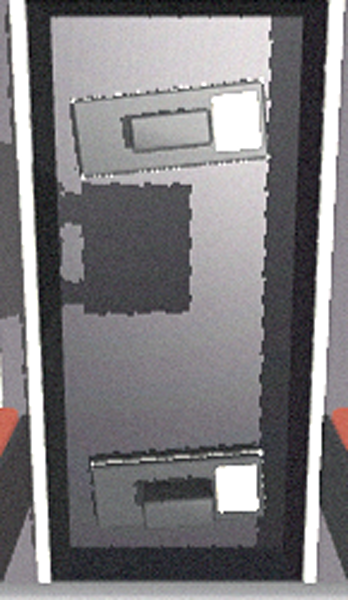

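```bash
python3 -c "
from h import *
import pickle; p=pickle.load(open('w.pkl','rb'))
def w(pts,oy,z): return np.array([ray(p,255+x/4.2,oy+y/4.2,z)[:2] for x,y in pts])
A=w([(165,120),(303,107),(308,166),(170,183)],80,45); As=w([(63,92),(397,60),(407,190),(80,224)],80,21)
B=w([(187,437-294),(310,428-294),(312,476-294),(193,485-294)],235,45); Bs=w([(97,372-294),(392,350-294)],235,21)
for n,q in (('A',A),('As',As),('B',B)):
  e=(q[1]+q[2]-q[0]-q[3])/2; print(n,q.mean(0).round(1),'len',np.hypot(*e).round(1),'wid',np.hypot(*(q[3]+q[2]-q[0]-q[1])/2).round(1),'yaw',np.arctan2(e[1],e[0]).round(3))
e=Bs[1]-Bs[0];print('Bs',Bs.round(1),np.hypot(*e),np.arctan2(e[1],e[0]))
"
```

```text
A [ 547.7 -142.7] len 35.0 wid 15.0 yaw 0.241
As [ 547.6 -142.9] len 89.2 wid 34.4 yaw 0.232
B [ 576.6 -326.8] len 34.8 wid 15.2 yaw 0.217
Bs [[ 529.1 -317.7]
 [ 615.5 -298.8]] 88.4605363270383 0.21591187542796636
```

```bash
python3 -c "
from h import *
plan([547.7,-142.7,110],.233)"
```

```text
turn [ 0.     0.    -0.098] then shift cm [ 6.21  0.31 13.4 ] norm 14.8
turn [ 0.    -0.     3.044] then shift cm [-6.21 -0.31 13.4 ] norm 14.8
```

```bash
python3 -m jog '[0,0,-0.098,0,0,0,0.7, 0,0,0,2,0.1,4,0.7, 0,0,0,2,0.1,4,0.7, 0,0,0,2.2,0.1,4,0.7, 0,0,0,0,0,1.4,0.7, 0,0,0,0,0,0,0.7, 0,0,0,0,0,0,0.7]' 15; python3 -c "
from h import *
st();plan([547.7,-142.7,36.5],.233)
p=r.capture('wrist');save(p,'w5')"
```

```text
time: 11.85
eef_pos: [549.3, -143.6, 111.1]
orientation: [3.14, 0.001, 1.804]
wrist_force: [0.4, -0.9, 0.4]
finger_gap: 61.3
t 11.85 pos [ 549.3 -143.6  111.1] ori [3.140e+00 1.000e-03 1.804e+00] F [ 0.4 -0.9  0.4] T [-0.03 -0.    0.03] gap 61.3 q [-0.28  0.47  1.83 -0.    0.84 -0.51]
turn [0.002 0.001 0.   ] then shift cm [ 0.13 -0.14  7.46] norm 7.5
turn [-2.000e-03  3.000e-03 -3.141e+00] then shift cm [-0.13  0.14  7.46] norm 7.5
```

View pics/w5.png

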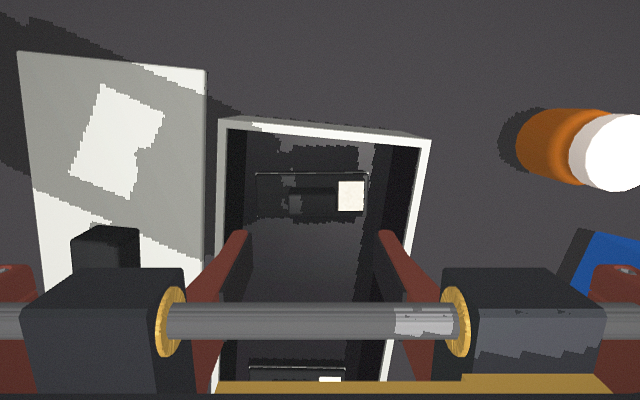

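The cassette (px 255–368, row ~195) is centred between the fingers. I'll descend and grip.

```bash
python3 -m jog '[0,0,0,0.1,-0.1,2.5,0.7, 0,0,0,0,0,2.5,0.7, 0,0,0,0,0,1.5,0.7, 0,0,0,0,0,0.9,0.7, 0,0,0,0,0,0,0.7, 0,0,0,0,0,0,0, 0,0,0,0,0,0,0, 0,0,0,0,0,0,0, 0,0,0,0,0,0,0, 0,0,0,0,0,0,0]' 20; python3 -c "
from h import *
st()"
```

```text
time: 12.9
eef_pos: [547.0, -141.9, 36.2]
orientation: [3.141, 0.0, 1.805]
wrist_force: [0.2, 0.3, -0.1]
finger_gap: 25.3
t 12.9 pos [ 547.  -141.9   36.2] ori [3.141 0.    1.805] F [ 0.2  0.3 -0.1] T [-0.04  0.07 -0.  ] gap 25.3 q [-0.27  0.59  1.86 -0.    0.7  -0.51]
```

```bash
python3 -c "
from h import *
p=r.capture('wrist');im=p['image'].astype(float)
g=np.clip((im-5)*2.2,0,255).astype(np.uint8)[:,:,::-1]; cv2.imwrite('pics/w6.png',cv2.resize(g,(800,500)))
q=r.capture('scene');im=q['image'].astype(float)[200:390,100:290]
g=np.clip((im-5)*2.5,0,255).astype(np.uint8)[:,:,::-1]; cv2.imwrite('pics/s6.png',cv2.resize(g,(600,600),interpolation=cv2.INTER_CUBIC))
st()"
```

```text
t 13.0 pos [ 546.9 -141.9   36. ] ori [3.141 0.    1.805] F [-0.8 -0.2 -0.3] T [-0.03  0.07 -0.03] gap 16.8 q [-0.27  0.59  1.86 -0.    0.7  -0.51]
```

View pics/w6.png

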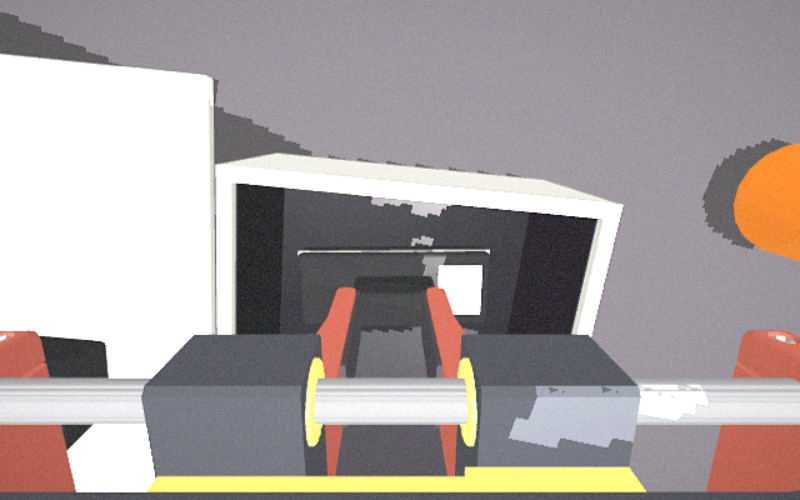

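View pics/s6.png

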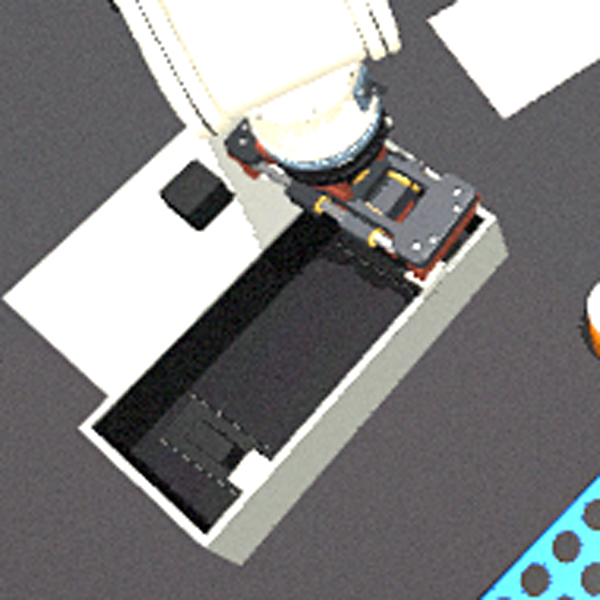

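```bash
python3 -c "
from h import *
p=r.capture('wrist')
for u,v,z in ((460,290,21),(298,252,21),(490,252,21),(395,283,45),(355,280,45),(435,280,45)): print(u,v,ray(p,u/1.25,v/1.25,z).round(1))
print(np.array(p['R']).round(3), (-np.array(p['R']).T@p['t']).round(1)); st()
print([(np.round(d['xyz'],0).tolist(),round(d['score'],2)) for d in r.tip_of(p,'cassette1')][:4])
im=p['image'].astype(float)[140:290,200:440]
g=np.clip((im-5)*3,0,255).astype(np.uint8)[:,:,::-1]; cv2.imwrite('pics/w7.png',cv2.resize(g,None,fx=3.3,fy=3.3,interpolation=cv2.INTER_CUBIC))
"
```

```text
460 290 [ 577.6 -135.4   21. ]
298 252 [ 499.6 -134.7   21. ]
490 252 [ 586.  -114.1   21. ]
395 283 [ 544.5 -130.7   45. ]
355 280 [ 528.2 -133.3   45. ]
435 280 [ 560.3 -125.6   45. ]
[[ 0.973  0.232 -0.   ]
 [ 0.224 -0.939  0.262]
 [ 0.061 -0.255 -0.965]] [528.7 -72.2 212.5]
t 13.05 pos [ 546.9 -141.9   35.9] ori [3.141 0.    1.805] F [ 0.5 -0.1 -0.6] T [0.01 0.04 0.04] gap 13.0 q [-0.27  0.59  1.86  0.    0.7  -0.51]
[([547.0, -147.0, 8.0], 0.74)]
```

View pics/w7.png

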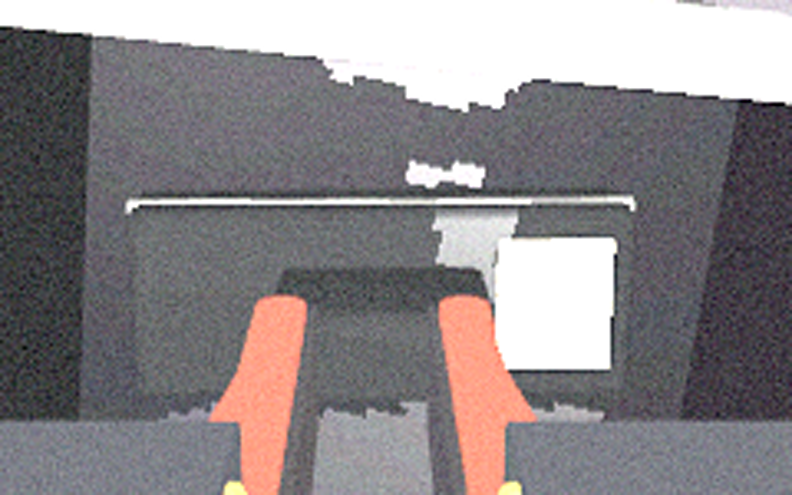

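```bash
python3 -c "
from h import *
p=r.capture('wrist');st()
P,R=tool()
def z(X): u,v=proj(p,X); return [round((u-200)*3.3),round((v-140)*3.3)]
for x in (-10,10):
  for y in (-12,12):
    for t in (14,-30): print(x,y,t,z(P+R.apply([x,y,t])))
c=np.array([547.2,-142.5,0]);Rc=Ro.from_euler('z',.233)
for x in (-18,18):
  for y in (-8,8):
    for h in (21,45): print('block',x,y,h,z(c+Rc.apply([x,y,h])))
im=p['image'].astype(float)[140:290,200:440]
g=np.clip((im-5)*3,0,255).astype(np.uint8)[:,:,::-1]; cv2.imwrite('pics/w8.png',cv2.resize(g,None,fx=3.3,fy=3.3,interpolation=cv2.INTER_CUBIC))
"
```

```text
t 13.15 pos [ 546.8 -141.9   35.9] ori [-3.142  0.     1.805] F [-0.2  0.8 -0.4] T [-0.06  0.02  0.  ] gap 5.3 q [-0.27  0.59  1.86 -0.    0.7  -0.51]
-10 -12 14 [313, 353]
-10 -12 -30 [298, 476]
-10 12 14 [446, 354]
-10 12 -30 [465, 476]
10 -12 14 [312, 248]
10 -12 -30 [296, 346]
10 12 14 [448, 248]
10 12 -30 [468, 346]
block -18 -8 21 [281, 345]
block -18 -8 45 [270, 403]
block -18 8 21 [280, 261]
block -18 8 45 [268, 310]
block 18 -8 21 [480, 345]
block 18 -8 45 [494, 403]
block 18 8 21 [482, 261]
block 18 8 45 [497, 310]
```

View pics/w8.png

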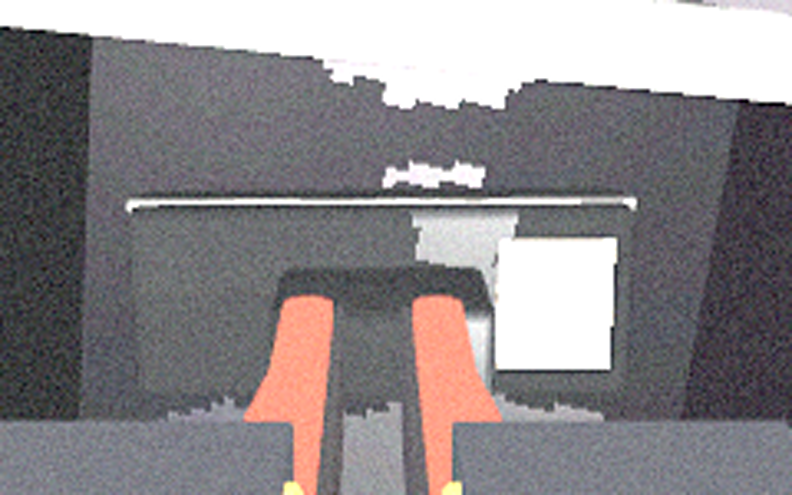

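```bash
python3 -m jog '[0,0,0,0,0,-3,0.5, 0,0,0,0,0,-4,0.5, 0,0,0,0,0,-4,0.5, 0,0,0,0,0,0,0.5, 0,0,0,0,0,0,0.5]'; python3 -c "
from h import *
q=r.capture('scene');st()
P,R=tool()
im=q['image'][170:340,130:300,::-1].copy(); k=3.5
im=cv2.resize(im,None,fx=k,fy=k,interpolation=cv2.INTER_CUBIC); im=np.clip(im.astype(float)*1.7,0,255).astype(np.uint8)
g=r.sense()['finger_gap']/2
for x in (-10,10):
  for y in (-g,g):
    for t,c in ((14,(0,255,0)),(-9,(255,0,255))):
      u,v=proj(q,P+R.apply([x,y,t])); cv2.circle(im,(round((u-130)*k),round((v-170)*k)),3,c,-1)
cv2.imwrite('pics/s9.png',im)
"
```

```text
time: 13.65
eef_pos: [547.3, -142.1, 146.8]
orientation: [3.14, 0.001, 1.805]
wrist_force: [0.6, 0.3, -0.9]
finger_gap: 41.2
t 13.7 pos [ 546.4 -141.8  145.5] ori [-3.141 -0.     1.805] F [ 0.5  0.1 -0.6] T [-0.06  0.05  0.04] gap 43.2 q [-0.27  0.42  1.81 -0.    0.91 -0.51]
```

View pics/s9.png

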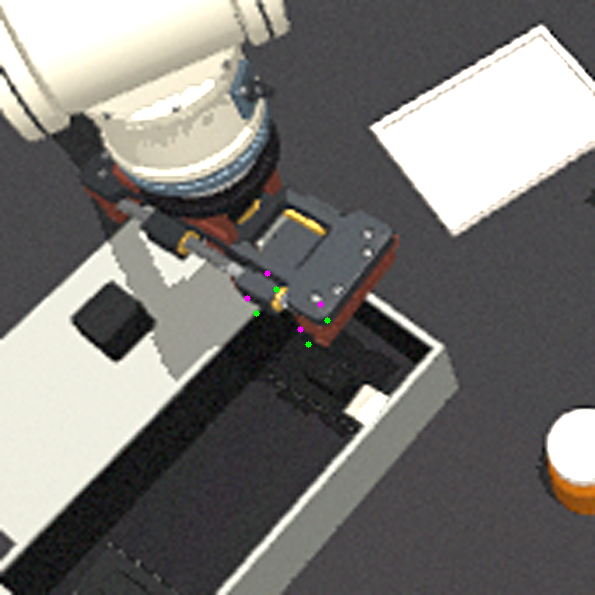

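```bash
python3 -c "
from h import *
plan([520,-25,40],.233)"; python3 -m jog '[0,0,0,4,0,0,0.2, 0,0,0,4,0,0,0.2, 0,0,0,4,0,2,0.2, 0,0,0,0,0,4,0.2, 0,0,0,0,0,4,0.2, 0,0,0,0,0,0.6,0.2, 0,0,0,0,0,0,0.2, 0,0,0,0,0,0,0.2]'; python3 -c "
from h import *
q=r.capture('scene');st()
P,R=tool()
a,b=170,120;im=q['image'][b:b+170,a:a+170,::-1].copy(); k=3.5
im=cv2.resize(im,None,fx=k,fy=k,interpolation=cv2.INTER_CUBIC); im=np.clip(im.astype(float)*1.7,0,255).astype(np.uint8)
g=r.sense()['finger_gap']/2
for x in (-10,10):
  for y in (-g,g):
    for t,c in ((14,(0,255,0)),(-9,(255,0,255))):
      u,v=proj(q,P+R.apply([x,y,t])); cv2.circle(im,(round((u-a)*k),round((v-b)*k)),3,c,-1)
cv2.imwrite('pics/s10.png',im)
p=r.capture('wrist');save(p,'w10')
"
```

```text
turn [-0.    -0.     0.001] then shift cm [11.97  0.13 10.55] norm 16.0
turn [ 0.    -0.    -3.141] then shift cm [-11.97  -0.13  10.55] norm 16.0
time: 14.5
eef_pos: [519.5, -25.4, 40.5]
orientation: [3.141, 0.0, 1.804]
wrist_force: [0.6, -0.3, 0.2]
finger_gap: 17.5
t 14.55 pos [520.1 -25.5  41.1] ori [3.140e+00 1.000e-03 1.804e+00] F [ 0.7 -0.2  0.3] T [-0.02  0.05 -0.02] gap 17.5 q [-0.07  0.54  1.95  0.    0.65 -0.31]
```

View pics/s10.png

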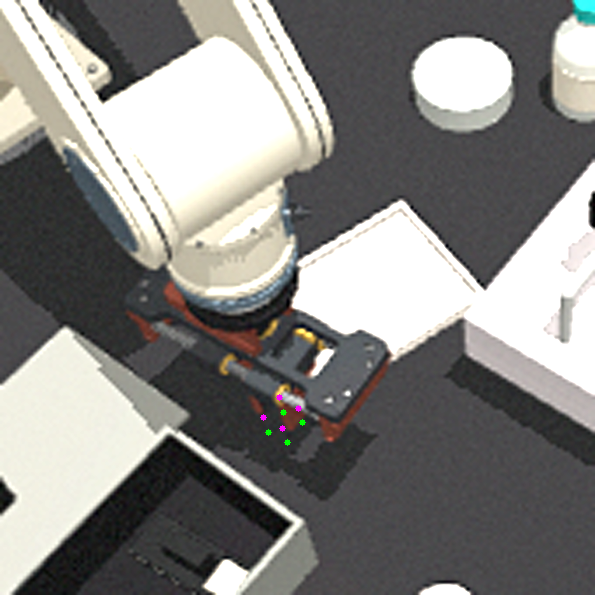

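View pics/w10.png

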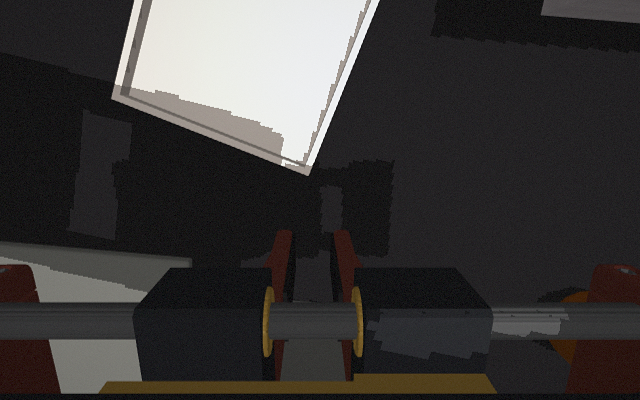

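```bash
python3 -m jog '[0,0,0,0,0,1.5,0.2, 0,0,0,0,0,0.5,0.2, 0,0,0,0,0,0,0.2, 0,0,0,0,0,0.2,0.2,0,0,0,0,0,0.2,0.2, 0,0,0,0,0,0.2,0.2, 0,0,0,0,0,0,0.2]'
```

```text
time: 15.3
eef_pos: [518.9, -25.2, 13.8]
orientation: [-3.141, -0.0, 1.805]
wrist_force: [0.3, -0.8, 0.5]
finger_gap: 17.6
```

```bash
python3 -m jog '[0,0,0,0,0,0.1,0.2, 0,0,0,0,0,0.1,0.2, 0,0,0,0,0,0,0.2]'; python3 -c "
from h import *
st()
p=r.capture('scene');save(p,'s11',(170,200,270,275))"
```

```text
time: 15.6
eef_pos: [518.9, -25.1, 11.7]
orientation: [-3.141, -0.0, 1.805]
wrist_force: [0.1, -0.8, 0.3]
finger_gap: 17.5
t 15.6 pos [518.9 -25.1  11.7] ori [-3.141 -0.     1.805] F [ 0.1 -0.8  0.3] T [-0.1   0.11  0.05] gap 17.5 q [-0.07  0.59  1.96 -0.    0.59 -0.31]
```

View pics/s11.png

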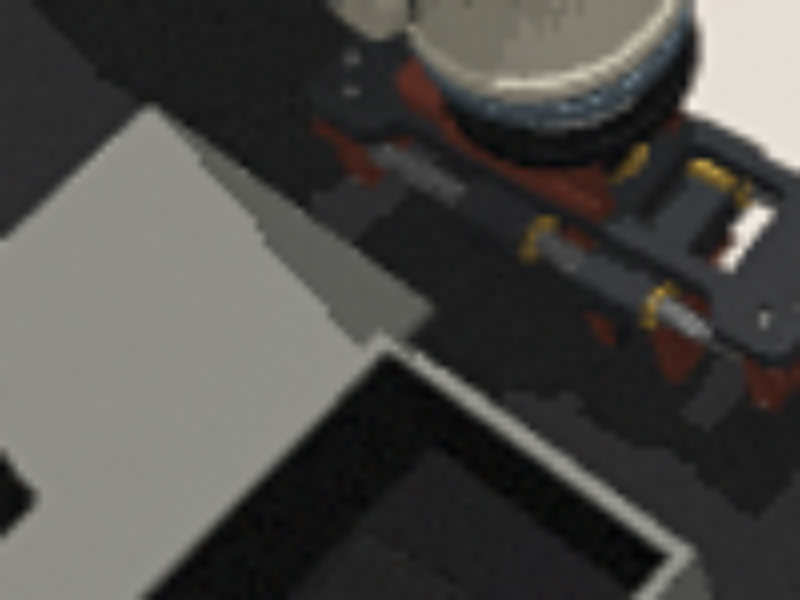

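```bash
python3 -m jog '[0,0,0,0,0,0.2,0.2, 0,0,0,0,0,0.2,0.2, 0,0,0,0,0,0.2,0.2, 0,0,0,0,0,0,0.2, 0,0,0,0,0,0,0.2]'
```

```text
time: 16.15
eef_pos: [518.9, -25.2, 5.8]
orientation: [-3.141, -0.0, 1.805]
wrist_force: [-0.1, 0.1, -0.4]
finger_gap: 17.8
```

```bash
python3 -m jog '[0,0,0,0,0,0.2,0.2, 0,0,0,0,0,0.2,0.2, 0,0,0,0,0,0.1,0.2, 0,0,0,0,0,0,0.2, 0,0,0,0,0,0,0.2]'
```

```text
time: 16.65
eef_pos: [519.0, -25.2, 0.8]
orientation: [-3.142, -0.0, 1.805]
wrist_force: [0.2, -0.1, -0.1]
finger_gap: 17.8
```

```bash
python3 -m jog '[0,0,0,0,0,0.2,0.2, 0,0,0,0,0,0.1,0.2, 0,0,0,0,0,0,0.2, 0,0,0,0,0,0,0.2]'
```

```text
time: 17.05
eef_pos: [519.0, -25.2, -2.2]
orientation: [-3.141, -0.0, 1.805]
wrist_force: [0.6, -0.1, -0.3]
finger_gap: 17.9
```

```bash
python3 -m jog '[0,0,0,0,0,0.2,0.2, 0,0,0,0,0,0.2,0.2, 0,0,0,0,0,0,0.2, 0,0,0,0,0,0,0.2]'
```

```text
time: 17.45
eef_pos: [518.9, -25.2, -6.2]
orientation: [-3.141, -0.0, 1.805]
wrist_force: [-0.6, 0.5, -0.8]
finger_gap: 17.4
```

```bash
python3 -m jog '[0,0,0,0,0,0.1,0.2, 0,0,0,0,0,0.1,0.2, 0,0,0,0,0,0,0.2, 0,0,0,0,0,0,0.2]'
```

```text
time: 17.85
eef_pos: [519.0, -25.2, -8.2]
orientation: [-3.142, -0.0, 1.805]
wrist_force: [-0.0, 0.0, 1.0]
finger_gap: 17.8
```

```bash
python3 -m jog '[0,0,0,0,0,0.1,0.2, 0,0,0,0,0,0.1,0.2, 0,0,0,0,0,0,0.2, 0,0,0,0,0,0,0.2]'
```

```text
time: 18.25
eef_pos: [519.0, -25.2, -10.2]
orientation: [-3.141, -0.0, 1.805]
wrist_force: [0.2, 0.6, -0.1]
finger_gap: 17.6
```

```bash
python3 -m jog '[0,0,0,0,0,0.1,0.2, 0,0,0,0,0,0.1,0.2, 0,0,0,0,0,0,0.2, 0,0,0,0,0,0,0.2]';  python3 -c "
from h import *
st();p=r.capture('scene');
im=np.clip(p['image'].astype(float)*2.2,0,255).astype(np.uint8);p['image']=im;save(p,'s12',(200,200,290,265))
p=r.capture('wrist');im=np.clip(p['image'].astype(float)*2.2,0,255).astype(np.uint8);p['image']=im;save(p,'w12')"
```

```text
time: 18.65
eef_pos: [519.0, -25.2, -12.2]
orientation: [-3.141, -0.0, 1.805]
wrist_force: [-0.8, -0.5, 0.6]
finger_gap: 17.4
t 18.65 pos [519.  -25.2 -12.2] ori [-3.141 -0.     1.805] F [-0.8 -0.5  0.6] T [-0.06  0.03 -0.05] gap 17.4 q [-0.07  0.63  1.96  0.    0.55 -0.31]
```

View pics/s12.png

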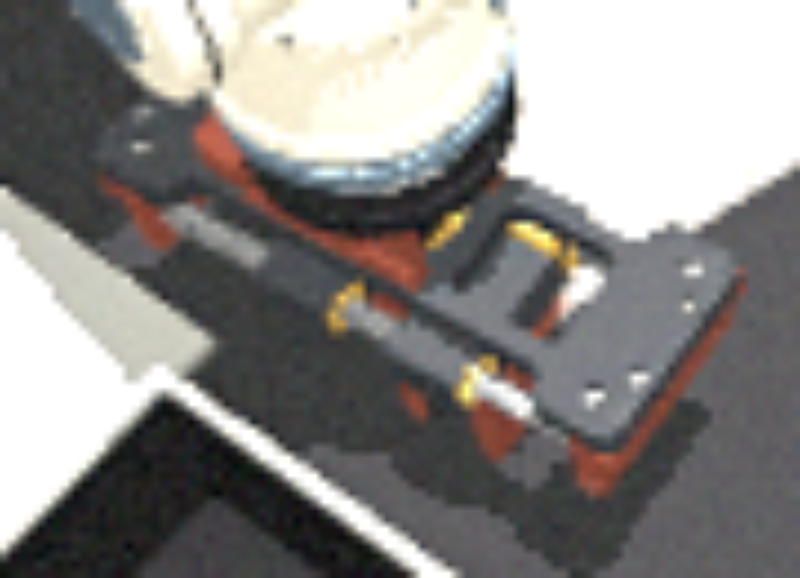

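View pics/w12.png

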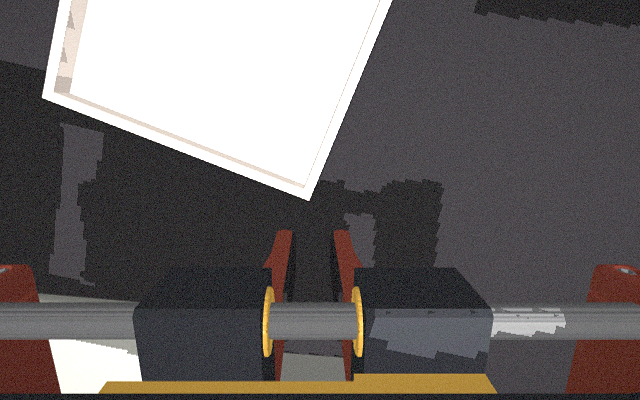

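```bash
python3 -c "
from h import *
p=r.capture('wrist');print(p['fx'],p['fy'],p['cx'],p['cy']);s=st()
P,R=tool(); C=-np.array(p['R']).T@p['t']; print('cam in tool',R.inv().apply(C-P).round(1)); print((np.array(p['R'])@R.as_matrix()).round(3))
g=s['finger_gap']/2
for x in (-10,0,10):
  for t in (14,0,-12,-24,-36): print(x,t,np.round([proj(p,P+R.apply([x,y,t])) for y in (-g,g)],0).tolist())
im=np.clip(p['image'].astype(float)*3,0,255).astype(np.uint8);p['image']=im;save(p,'w13',(240,200,400,320))
a=cv2.imread('pics/w2.png')[180:300,230:390]; cv2.imwrite('pics/w2z.png',cv2.resize(np.clip(a.astype(float)*2,0,255).astype(np.uint8),None,fx=5,fy=5))
"
```

```text
344.01561959203093 344.01561959203093 312.4371003852059 198.24373125868328
t 18.8 pos [519.  -25.2 -12.1] ori [-3.142  0.     1.805] F [-0.  -0.3  0.1] T [-0.01  0.08 -0.01] gap 17.3 q [-0.07  0.63  1.96 -0.    0.55 -0.31]
cam in tool [  71.9   -1.5 -176.5]
[[ 0.     1.     0.   ]
 [-0.965  0.    -0.262]
 [-0.262 -0.     0.965]]
-10 14 [[301.0, 247.0], [329.0, 247.0]]
-10 0 [[300.0, 257.0], [331.0, 257.0]]
-10 -12 [[299.0, 267.0], [332.0, 267.0]]
-10 -24 [[298.0, 278.0], [333.0, 278.0]]
-10 -36 [[297.0, 291.0], [335.0, 291.0]]
0 14 [[300.0, 231.0], [330.0, 231.0]]
0 0 [[299.0, 240.0], [331.0, 240.0]]
0 -12 [[299.0, 249.0], [332.0, 249.0]]
0 -24 [[298.0, 259.0], [333.0, 259.0]]
0 -36 [[297.0, 271.0], [335.0, 271.0]]
10 14 [[300.0, 215.0], [330.0, 215.0]]
10 0 [[299.0, 223.0], [331.0, 223.0]]
10 -12 [[298.0, 231.0], [332.0, 231.0]]
10 -24 [[297.0, 240.0], [334.0, 240.0]]
10 -36 [[296.0, 250.0], [335.0, 250.0]]
```

View pics/w13.png

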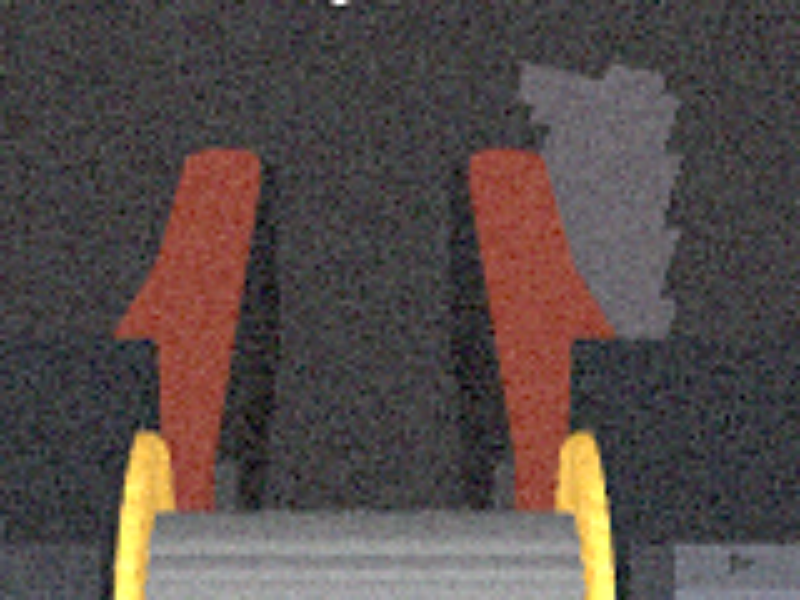

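View pics/w2z.png

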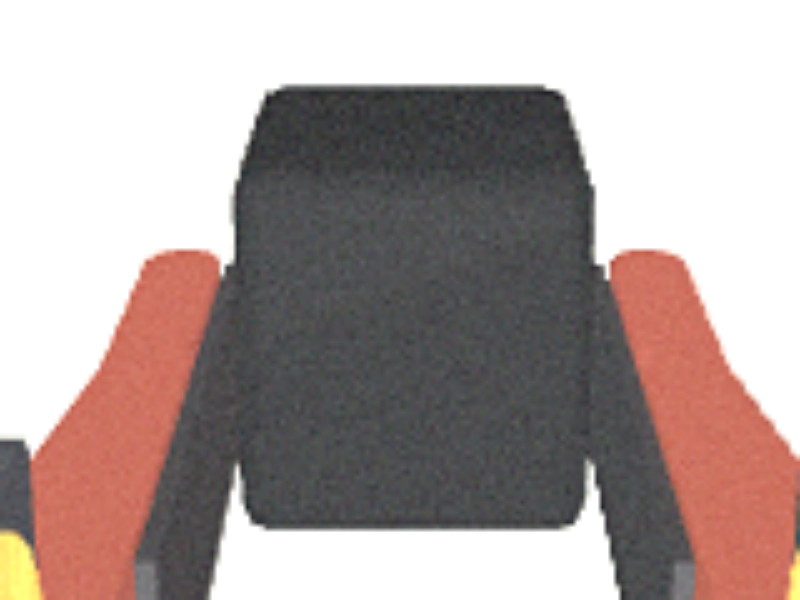

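```bash
python3 -m jog '[0,0,0,0,0,0.1,0.2, 0,0,0,0,0,0.1,0.2, 0,0,0,0,0,0,0.2, 0,0,0,0,0,0,0.2]'
```

```text
time: 19.2
eef_pos: [519.2, -25.2, -13.3]
orientation: [3.141, 0.0, 1.805]
wrist_force: [-3.4, 1.0, 11.7]
finger_gap: 17.2
```

```bash
python3 -m jog '[0,0,0,0,0,0.1,0.2, 0,0,0,0,0,0.1,0.2, 0,0,0,0,0,0,0.2, 0,0,0,0,0,0,0.2]'
```

```text
time: 19.6
eef_pos: [519.2, -25.2, -13.4]
orientation: [3.141, 0.0, 1.805]
wrist_force: [-9.1, 1.2, 36.5]
finger_gap: 17.4
```

```bash
python3 -m jog '[0,0,0,0,0,0.1,0.2, 0,0,0,0,0,0.1,0.2, 0,0,0,0,0,0,0.2, 0,0,0,0,0,0,0.2]'
```

```text
time: 20.0
eef_pos: [519.2, -25.2, -13.6]
orientation: [3.141, 0.0, 1.805]
wrist_force: [-14.9, 1.4, 61.9]
finger_gap: 17.4
```

Contact shows the fingertips are really 13 mm *behind* the reported TCP, about 27 mm short of the stated figure. From here I'll use tip z = TCP z + 13. I lift and go back to the cassette.

```bash
python3 -m jog '[0,0,0,0,0,-0.5,0.2, 0,0,0,0,0,-3,0.7, 0,0,0,0,0,-5,0.7, 0,0,0,0,0,-4,0.7, 0,0,0,-4,0,0,0.7, 0,0,0,-4,0,0,0.7, 0,0,0,-2,0,0,0.7, 0,0,0,0,0,0,0.7, 0,0,0,0,0,0,0.7]' 20; python3 -c "
from h import *
p=r.capture('wrist');im=np.clip((p['image'].astype(float)-5)*2.5,0,255).astype(np.uint8);p['image']=im;save(p,'w14')
st(); plan([547.3,-142.5,85],.233)
import pickle; pickle.dump(p,open('w.pkl','wb'))
Rc=Ro.from_euler('z',.233);c=np.array([547.3,-142.5,0])
print([np.round(proj(p,c+Rc.apply(v))).tolist() for v in ([-45,18,21],[45,18,21],[45,-18,21],[-45,-18,21])])
"
```

```text
time: 20.9
eef_pos: [541.7, -122.4, 106.6]
orientation: [-3.141, -0.001, 1.803]
wrist_force: [-0.5, 0.3, -0.1]
finger_gap: 61.6
t 20.95 pos [ 541.5 -121.8  106.5] ori [-3.141e+00 -1.000e-03  1.804e+00] F [-0.2 -0.2 -0.1] T [-0.02 -0.01  0.05] gap 61.2 q [-0.24  0.46  1.85  0.    0.83 -0.48]
turn [-0.001 -0.001  0.001] then shift cm [-2.15  0.09  2.15] norm 3.0
turn [ 1.000e-03 -2.000e-03 -3.141e+00] then shift cm [ 2.15 -0.09  2.15] norm 3.0
[[259.0, 203.0], [372.0, 203.0], [370.0, 245.0], [261.0, 245.0]]
```

View pics/w14.png

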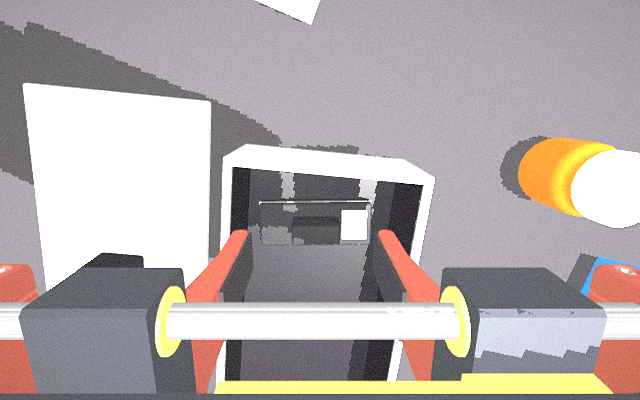

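```bash
python3 -m jog '[0,0,0,-2.15,0.1,2,0.7, 0,0,0,0,0,3,0.7, 0,0,0,0,0,2.5,0.7, 0,0,0,0,0,1.2,0.7, 0,0,0,0,0,0.5,0.7, 0,0,0,0,0,0,0.7, 0,0,0,0,0,0,0.7]' 20
```

```text
time: 21.65
eef_pos: [548.9, -143.0, 15.8]
orientation: [3.14, 0.001, 1.805]
wrist_force: [-0.1, -0.5, 0.4]
finger_gap: 61.6
```

```bash
python3 -m jog '[0,0,0,0,0,0,0, 0,0,0,0,0,0,0, 0,0,0,0,0,0,0, 0,0,0,0,0,0,0, 0,0,0,0,0,0,0, 0,0,0,0,0,0,0]' 20
```

```text
time: 22.25
eef_pos: [548.4, -143.2, 15.3]
orientation: [3.141, 0.0, 1.805]
wrist_force: [-0.6, 0.9, 4.8]
finger_gap: 35.7
```

```bash
python3 -m jog '[0,0,0,0,0,-0.5,0, 0,0,0,0,0,-1,0, 0,0,0,0,0,-3,0, 0,0,0,0,0,-4,0, 0,0,0,0,0,-2.5,0, 0,0,0,0,0,0,0, 0,0,0,0,0,0,0]' 20; python3 -c "
from h import *
st();plan([462,69.5,125],-.15)"
```

```text
time: 22.95
eef_pos: [548.2, -143.1, 125.4]
orientation: [3.141, 0.001, 1.805]
wrist_force: [-0.1, 0.0, -1.0]
finger_gap: 35.9
t 22.95 pos [ 548.2 -143.1  125.4] ori [3.141e+00 1.000e-03 1.805e+00] F [-0.1  0.  -1. ] T [-0.07  0.02 -0.04] gap 35.9 q [-0.28  0.45  1.82  0.    0.87 -0.51]
turn [0.001 0.    0.384] then shift cm [ 19.74 -11.7    0.04] norm 22.9
turn [-0.000e+00  1.000e-03 -2.758e+00] then shift cm [-19.74  11.7    0.04] norm 22.9
```

```bash
python3 -m jog '[0,0,0.128,0,0,0,0, 0,0,0.128,0,0,0,0, 0,0,0.128,0,0,0,0, 0,0,0,3.9,-2.3,0,0, 0,0,0,3.9,-2.3,0,0, 0,0,0,3.9,-2.3,0,0, 0,0,0,3.9,-2.3,0,0, 0,0,0,4,-2.3,0,0, 0,0,0,0,0,0,0, 0,0,0,0,0,0,0]'; python3 -c "
from h import *
p=r.capture('wrist');st();save(p,'w15')
import pickle; pickle.dump(p,open('w.pkl','wb'))
print([(np.round(d['xyz'],0).tolist(),round(d['score'],2)) for d in r.tip_of(p,'tray')][:4])
Rc=Ro.from_euler('z',-.15);c=np.array([466,95.5,0])
print([np.round(proj(p,c+Rc.apply(v))).tolist() for v in ([-60,85,14],[60,85,14],[60,-85,14],[-60,-85,14])])
"
```

```text
time: 23.95
eef_pos: [462.6, 68.6, 123.8]
orientation: [-3.139, 0.001, 1.423]
wrist_force: [0.4, -0.4, -1.6]
finger_gap: 35.9
t 24.0 pos [463.3  67.8 124. ] ori [-3.140e+00  1.000e-03  1.422e+00] F [ 1.1 -0.1 -1.5] T [-0.06  0.05  0.01] gap 36.1 q [ 0.12  0.33  2.03 -0.    0.79  0.27]
[([464.0, 98.0, 1.0], 0.56)]
[[237.0, 50.0], [392.0, 50.0], [380.0, 253.0], [247.0, 253.0]]
```

View pics/w15.png

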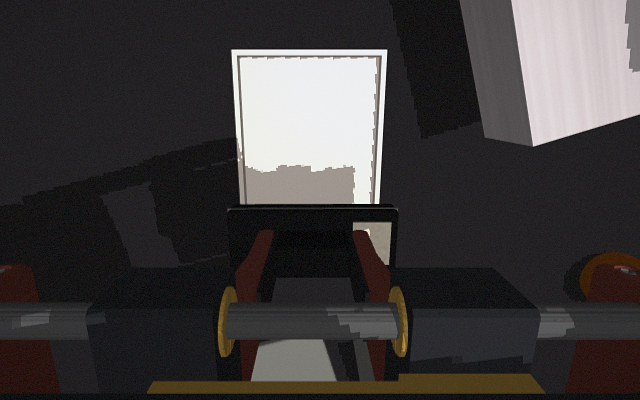

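```bash
python3 -c "
from h import *
st();plan([458.1,70.3,20],-.15)"
```

```text
t 24.05 pos [463.7  67.2 124.2] ori [-3.141  0.     1.42 ] F [ 0.1 -0.8 -1.4] T [-0.05  0.06  0.05] gap 35.8 q [ 0.12  0.33  2.03 -0.    0.79  0.27]
turn [-0.001  0.    -0.001] then shift cm [ 0.22 -0.6  10.42] norm 10.4
turn [1.000e-03 2.000e-03 3.141e+00] then shift cm [-0.22  0.6  10.42] norm 10.4
```

```bash
python3 -m jog '[0,0,0,0.2,-0.6,0,0, 0,0,0,0,0,3,0, 0,0,0,0,0,3.5,0, 0,0,0,0,0,2.5,0, 0,0,0,0,0,1,0, 0,0,0,0,0,0,0, 0,0,0,0,0,0,0]'; python3 -c "
from h import *
st();plan([458.1,70.3,14.3],-.15)"
```

```text
time: 24.75
eef_pos: [458.7, 70.4, 25.4]
orientation: [3.141, -0.0, 1.42]
wrist_force: [0.2, 0.4, 0.2]
finger_gap: 35.8
t 24.75 pos [458.7  70.4  25.4] ori [ 3.141 -0.     1.42 ] F [0.2 0.4 0.2] T [-0.05  0.06  0.01] gap 35.8 q [ 0.13  0.51  2.08 -0.    0.55  0.28]
turn [ 0.001 -0.    -0.001] then shift cm [-0.02 -0.06  1.11] norm 1.1
turn [-0.000e+00 -1.000e-03  3.141e+00] then shift cm [0.02 0.06 1.11] norm 1.1
```

```bash
python3 -m jog '[0,0,0,0,0,0.5,0, 0,0,0,0,0,0.2,0, 0,0,0,0,0,0,0, 0,0,0,0,0,0,0]'; python3 -c "
from h import *
p=r.capture('wrist');st();save(p,'w16')"
```

```text
time: 25.15
eef_pos: [458.3, 70.8, 18.2]
orientation: [3.141, -0.0, 1.421]
wrist_force: [0.1, -1.1, -0.4]
finger_gap: 35.9
t 25.2 pos [458.3  70.8  18.2] ori [ 3.141 -0.     1.421] F [-0.4  0.2 -0.1] T [-0.07  0.06  0.01] gap 36.0 q [0.13 0.53 2.08 0.   0.53 0.28]
```

View pics/w16.png

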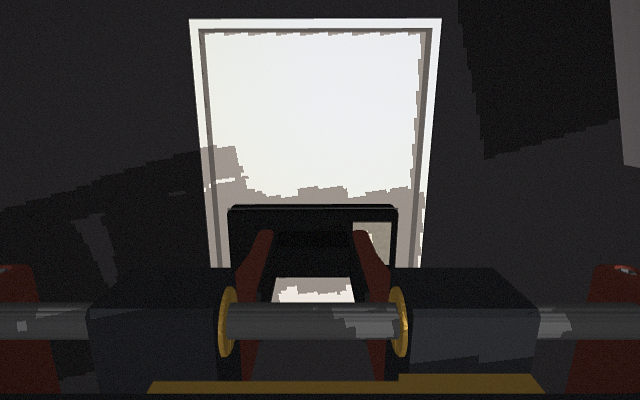

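```bash
python3 -m jog '[0,0,0,0,0,0.2,0, 0,0,0,0,0,0.2,0, 0,0,0,0,0,0,0, 0,0,0,0,0,0,0]'
```

```text
time: 25.6
eef_pos: [458.3, 70.8, 14.0]
orientation: [3.141, -0.0, 1.421]
wrist_force: [-0.6, -0.0, 4.6]
finger_gap: 36.2
```

```bash
python3 -m jog '[0,0,0,0,0,0,0.65, 0,0,0,0,0,0,0.65, 0,0,0,0,0,0,0.65, 0,0,0,0,0,0,0.65, 0,0,0,0,0,-2,0.65, 0,0,0,0,0,-4,0.65, 0,0,0,0,0,-5,0.65, 0,0,-0.122,0,0,-2,0.65, 0,0,-0.122,0,0,0,0.65, 0,0,-0.122,0,0,0,0.65, 0,0,0,0,0,0,0.65]'; python3 -c "
from h import *
st();plan([576.6,-300,140],.216)"
```

```text
time: 26.7
eef_pos: [458.1, 70.7, 144.1]
orientation: [3.141, 0.0, 1.788]
wrist_force: [0.4, 0.3, 0.9]
finger_gap: 57.5
t 26.7 pos [458.1  70.7 144.1] ori [3.141 0.    1.788] F [0.4 0.3 0.9] T [-0.06  0.03 -0.06] gap 57.5 q [ 0.13  0.29  2.03 -0.    0.83 -0.09]
turn [0.    0.    0.001] then shift cm [-38.75   3.63   0.41] norm 38.9
turn [-0.000e+00  1.000e-03 -3.141e+00] then shift cm [38.75 -3.63  0.41] norm 38.9
```

```bash
python3 -m jog '[0,0,0,-4.3,0.4,0,0.65, 0,0,0,-4.3,0.4,0,0.65, 0,0,0,-4.3,0.4,0,0.65, 0,0,0,-4.3,0.4,0,0.65, 0,0,0,-4.3,0.4,0,0.65, 0,0,0,-4.3,0.4,0,0.65, 0,0,0,-4.3,0.4,0,0.65, 0,0,0,-4.3,0.4,0,0.65, 0,0,0,-4.3,0.4,0,0.65, 0,0,0,0,0,0,0.65, 0,0,0,0,0,0,0.65, 0,0,0,0,0,0,0.65]'; python3 -c "
from h import *
p=r.capture('wrist');st();p['image']=np.clip((p['image'].astype(float)-5)*2.5,0,255).astype(np.uint8);save(p,'w17')
plan([576.6,-327,14],.216)
Rc=Ro.from_euler('z',.216);c=np.array([576.6,-327,0])
print([np.round(proj(p,c+Rc.apply(v))).tolist() for v in ([-45,18,21],[45,18,21],[45,-18,21],[-45,-18,21],[-18,8,45],[18,8,45],[18,-8,45],[-18,-8,45])])
"
```

```text
time: 27.9
eef_pos: [575.3, -298.3, 143.2]
orientation: [-3.14, -0.001, 1.786]
wrist_force: [-0.3, 0.3, 0.5]
finger_gap: 57.1
t 27.95 pos [ 575.5 -298.1  143.4] ori [-3.140e+00 -1.000e-03  1.786e+00] F [-0.1 -0.3  0. ] T [-0.03 -0.01 -0.04] gap 57.2 q [-0.5   0.53  1.62  0.    0.99 -0.71]
turn [-0.001 -0.001 -0.   ] then shift cm [-2.85 -0.51 12.94] norm 13.3
turn [-2.000e-03  2.000e-03  3.141e+00] then shift cm [ 2.85  0.51 12.94] norm 13.3
[[259.0, 200.0], [359.0, 200.0], [358.0, 237.0], [261.0, 237.0], [287.0, 219.0], [330.0, 219.0], [330.0, 236.0], [288.0, 237.0]]
```

View pics/w17.png

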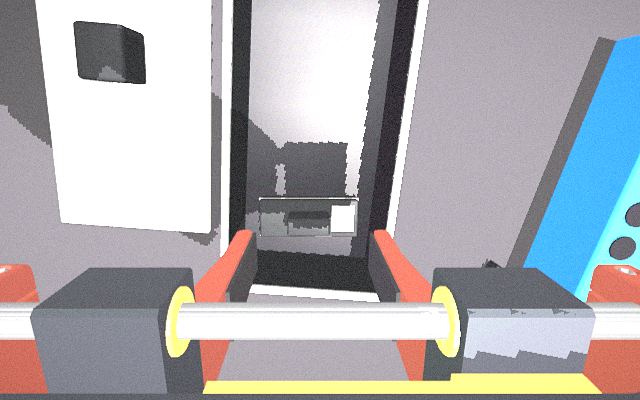

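Cassette B sits where predicted, and the rest of the floor is empty apart from the gripper's shadow. Descending.

```bash
python3 -m jog '[0,0,0,-2.8,-0.5,0,0.65, 0,0,0,0,0,4,0.65, 0,0,0,0,0,4,0.65, 0,0,0,0,0,3,0.65, 0,0,0,0,0,1.2,0.65, 0,0,0,0,0,0.6,0.65, 0,0,0,0,0,0,0.65, 0,0,0,0,0,0,0.65, 0,0,0,0,0,0,0.65]' 20; python3 -c "
from h import *
st()"
```

```text
time: 28.85
eef_pos: [578.3, -328.5, 17.6]
orientation: [3.14, 0.002, 1.787]
wrist_force: [-0.5, 0.2, 0.4]
finger_gap: 57.0
t 28.85 pos [ 578.3 -328.5   17.6] ori [3.140e+00 2.000e-03 1.787e+00] F [-0.5  0.2  0.4] T [-0.08  0.04  0.  ] gap 57.0 q [-0.53  0.72  1.62 -0.    0.79 -0.75]
```

```bash
python3 -m jog '[0,0,0,0,0,0,0, 0,0,0,0,0,0,0, 0,0,0,0,0,0,0, 0,0,0,0,0,0,0, 0,0,0,0,0,0,0, 0,0,0,0,0,0,0]' 20
```

```text
time: 29.45
eef_pos: [577.4, -328.1, 16.2]
orientation: [3.141, 0.0, 1.787]
wrist_force: [-1.6, 0.1, 4.7]
finger_gap: 35.8
```

```bash
python3 -m jog '[0,0,0,0,0,-0.5,0, 0,0,0,0,0,-1,0, 0,0,0,0,0,-3,0, 0,0,0,0,0,-4,0, 0,0,0,0,0,-3,0, 0,0,0.122,0,0,0,0, 0,0,0.122,0,0,0,0, 0,0,0.122,0,0,0,0, 0,0,0,0,0,0,0, 0,0,0,0,0,0,0]' 20; python3 -c "
from h import *
st();plan([465.9,121.7,130],-.15)"
```

```text
time: 30.45
eef_pos: [577.2, -328.0, 131.2]
orientation: [3.141, 0.0, 1.424]
wrist_force: [-0.5, -0.1, -0.9]
finger_gap: 35.7
t 30.45 pos [ 577.2 -328.   131.2] ori [3.141 0.    1.424] F [-0.5 -0.1 -0.9] T [-0.05  0.05 -0.  ] gap 35.7 q [-0.53  0.57  1.59 -0.    0.98 -0.39]
turn [0.    0.    0.003] then shift cm [ 42.8  -17.73   0.12] norm 46.3
turn [-0.     0.    -3.139] then shift cm [-42.8   17.73   0.12] norm 46.3
```

```bash
python3 -m jog '[0,0,0,4.28,-1.77,0,0, 0,0,0,4.28,-1.77,0,0, 0,0,0,4.28,-1.77,0,0, 0,0,0,4.28,-1.77,0,0, 0,0,0,4.28,-1.77,0,0, 0,0,0,4.28,-1.77,0,0, 0,0,0,4.28,-1.77,0,0, 0,0,0,4.28,-1.77,0,0, 0,0,0,4.28,-1.77,0,0, 0,0,0,4.28,-1.77,0,0, 0,0,0,0,0,0,0, 0,0,0,0,0,0,0]'; python3 -c "
from h import *
p=r.capture('wrist');save(p,'w18');st();plan([465.9,121.7,14.3],-.15)"
```

```text
time: 31.65
eef_pos: [466.1, 122.6, 131.0]
orientation: [3.141, 0.0, 1.426]
wrist_force: [0.4, 0.2, -0.6]
finger_gap: 35.7
t 31.7 pos [466.5 121.6 131. ] ori [3.141 0.    1.423] F [ 0.3 -0.1 -0.6] T [-0.12  0.04  0.01] gap 35.8 q [ 0.23  0.33  2.   -0.    0.81  0.38]
turn [0.    0.    0.002] then shift cm [-0.   -0.06 11.67] norm 11.7
turn [-0.     0.    -3.139] then shift cm [ 0.    0.06 11.67] norm 11.7
```

View pics/w18.png

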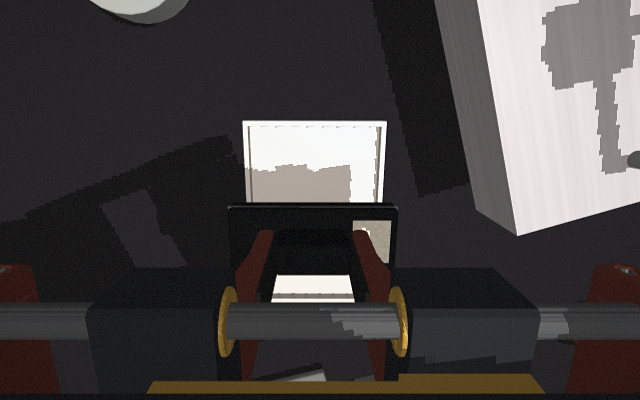

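```bash
python3 -m jog '[0,0,0,0,0,4,0, 0,0,0,0,0,4,0, 0,0,0,0,0,2.3,0, 0,0,0,0,0,0.8,0, 0,0,0,0,0,0,0, 0,0,0,0,0,0,0, 0,0,0,0,0,0,0]'; python3 -c "
from h import *
p=r.capture('wrist');save(p,'w19');st();plan([465.9,121.7,14.3],-.15)"
```

```text
time: 32.4
eef_pos: [467.5, 121.6, 21.1]
orientation: [3.139, -0.001, 1.42]
wrist_force: [0.4, -0.1, -0.7]
finger_gap: 35.8
t 32.45 pos [467.4 121.7  21.1] ori [ 3.139e+00 -1.000e-03  1.420e+00] F [ 0.1 -0.5 -1.2] T [-0.05  0.11 -0.  ] gap 35.8 q [ 0.23  0.54  2.04 -0.    0.56  0.38]
turn [ 0.002 -0.001 -0.   ] then shift cm [-0.02 -0.15  0.68] norm 0.7
turn [-1.000e-03 -4.000e-03  3.141e+00] then shift cm [0.02 0.15 0.68] norm 0.7
```

View pics/w19.png

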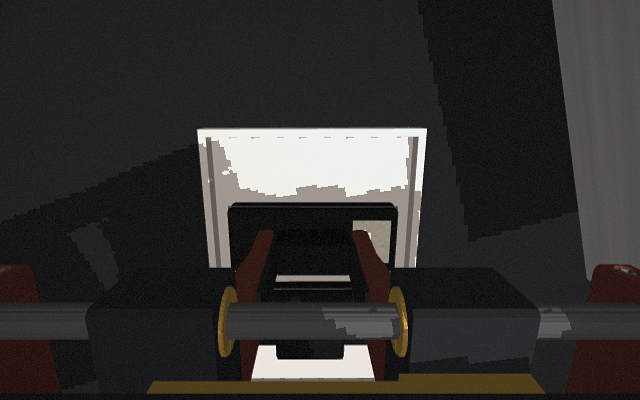

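Centred in the tray (228–397 between walls at 212–415), with a strip of tray floor visible between it and the first cassette. Lowering and releasing.

```bash
python3 -m jog '[0,0,0,0,0,0.4,0, 0,0,0,0,0,0.2,0, 0,0,0,0,0,0.1,0, 0,0,0,0,0,0,0, 0,0,0,0,0,0,0]'
```

```text
time: 32.95
eef_pos: [466.9, 122.0, 14.4]
orientation: [3.14, -0.001, 1.421]
wrist_force: [-4.3, -1.2, 19.4]
finger_gap: 35.9
```

```bash
python3 -m jog '[0,0,0,0,0,0,0.65, 0,0,0,0,0,0,0.65, 0,0,0,0,0,0,0.65, 0,0,0,0,0,0,0.65, 0,0,0,0,0,-2,0.65, 0,0,0,0,0,-4,0.65, 0,0,0,0,0,-5,0.65, 0,0,0,0,0,-5,0.65, 0,0,0,0,0,-5,0.65, 0,0,0,0,0,-3,0.65, 0,0,0,0,0,0,0.65]'; python3 -c "
from h import *
p=r.capture('wrist');save(p,'w20');st()
q=r.capture('scene');save(q,'s20')
t=r.capture('top');save(t,'t20',(240,120,520,330))
for n in (p,q,t): print([(np.round(d['xyz'],0).tolist(),round(d['score'],2)) for k in ('cassette1','lid','cover') for d in r.tip_of(n,k)])
"
```

```text
time: 34.05
eef_pos: [468.9, 122.3, 257.4]
orientation: [3.134, -0.003, 1.421]
wrist_force: [-0.8, -0.1, 0.2]
finger_gap: 56.9
t 34.1 pos [467.5 122.  254.8] ori [ 3.137e+00 -2.000e-03  1.421e+00] F [-0.1  0.5 -0.5] T [ 0.    0.02 -0.  ] gap 57.0 q [ 0.23  0.15  1.89 -0.    1.09  0.38]
[([471.0, 126.0, 5.0], 0.74), ([457.0, 70.0, 3.0], 0.67), ([723.0, -58.0, -0.0], 0.21), ([635.0, 203.0, 62.0], 0.19), ([640.0, 206.0, 59.0], 0.91)]
[([461.0, 69.0, 4.0], 0.83), ([646.0, 206.0, 62.0], 0.75), ([467.0, 119.0, 1.0], 0.54), ([402.0, -223.0, 9.0], 0.63), ([483.0, 620.0, -2.0], 0.78)]
[([459.0, 74.0, 6.0], 0.53), ([399.0, -228.0, 8.0], 0.75), ([487.0, 625.0, -1.0], 0.9), ([642.0, 205.0, 57.0], 0.56)]
```

View pics/w20.png

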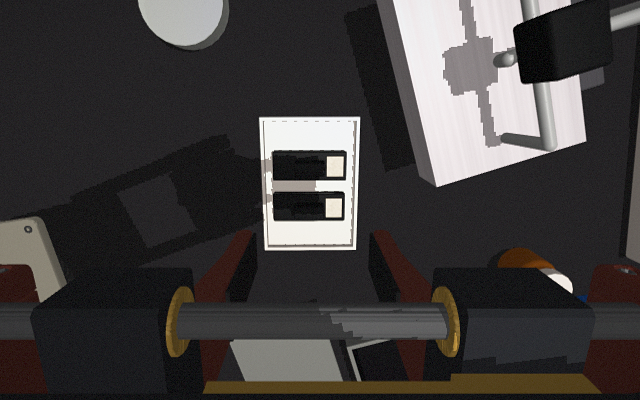

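View pics/s20.png

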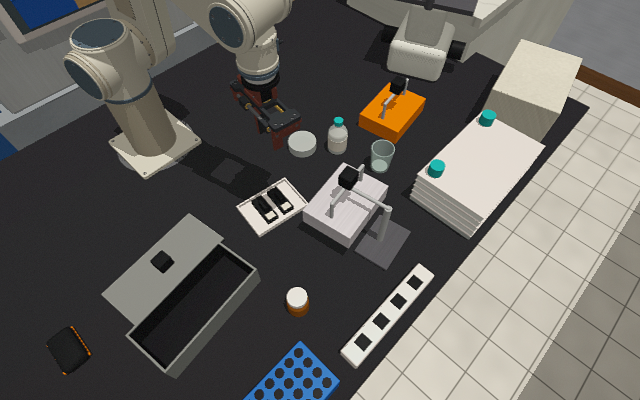

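View pics/t20.png

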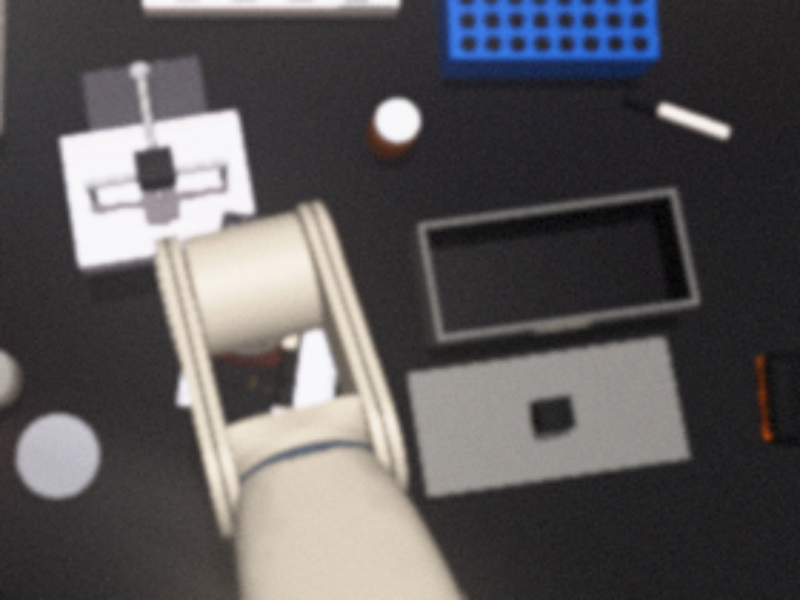

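```bash
python3 -c "
from h import *
p=r.capture('wrist')
for a,b,z in (((437,187),(587,140),114),((396,0),(437,187),114),((520,88),(610,60),217),):
  A=ray(p,*a,z);B=ray(p,*b,z);d=(B-A)[:2];print(A.round(1),B.round(1),np.hypot(*d).round(1),np.arctan2(d[1],d[0]).round(3))
save(p,'w21',(380,0,640,195)); st()
import pickle; pickle.dump(p,open('w.pkl','wb'))
"
```

```text
[579.7 101.2 114. ] [716.5 124.8 114. ] 138.8 0.171
[555.3 264.2 114. ] [579.7 101.2 114. ] 164.8 -1.422
[597.1 183.6 217. ] [648.1 191.4 217. ] 51.6 0.152
t 34.7 pos [466.2 121.7 252.5] ori [-3.141  0.     1.421] F [-0.3 -1.2 -0.1] T [-0.11  0.07  0.01] gap 57.3 q [ 0.23  0.16  1.89 -0.    1.09  0.38]
```

View pics/w21.png

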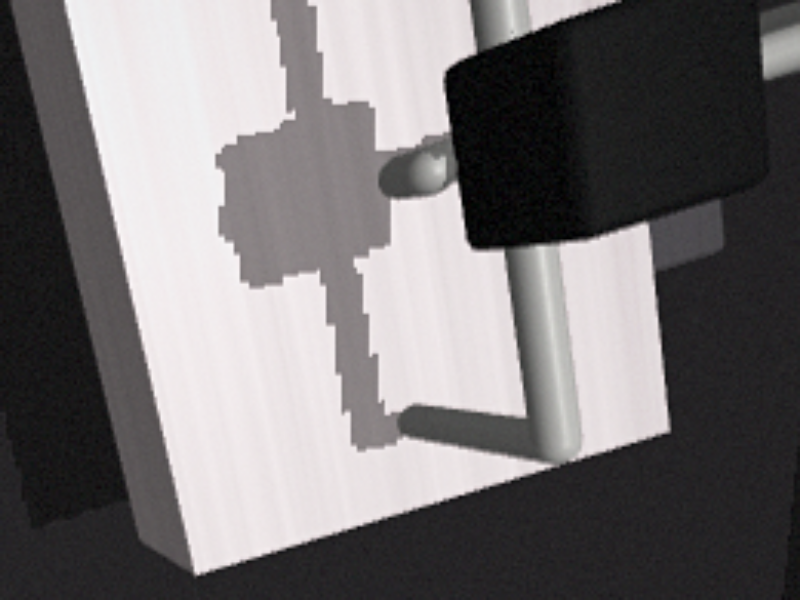

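```bash
python3 -c "
from h import *
import pickle; p=pickle.load(open('w.pkl','rb'))
k=800/260
f=lambda x,y,z: ray(p,380+x/k,y/k,z)[:2]
A=f(195,575,114);B=f(668,430,114);C=f(65,0,114)
for d in (B-A,A-C): print(np.hypot(*d).round(1),np.arctan2(d[1],d[0]).round(3))
print(A,B)
for y in (.145,.155,.165):
  R=Ro.from_euler('z',y).as_matrix()[:2,:2]; print(y,A+R@[71,96],B+R@[-71,96])
# bar end (-y) : 
print(f(572,440,174), f(445,68,217),f(470,240,179),f(585,240,179))
"
```

```text
141.8 0.165
165.2 -1.411
[585.65497336 100.42353385] [725.50287283 123.65417051]
0.145 [642.03861942 205.67506333] [641.37668026 208.38777497]
0.155 [640.98330251 206.23362786] [640.53356461 207.54229042]
0.165 [639.92245281 206.78161147] [639.69894583 206.68841712]
[655.36664413 137.77343542] [599.40178225 218.85306055] [627.50007713 187.36446807] [652.86468214 183.52654134]
```

```bash
python3 -c "
from h import *
plan([641,206.5,250],1.729)"
```

```text
turn [-1.000e-03 -0.000e+00 -1.879e+00] then shift cm [-18.6    5.62   0.25] norm 19.4
turn [-0.000e+00  1.000e-03  1.262e+00] then shift cm [18.6  -5.62  0.25] norm 19.4
```

```bash
python3 -m jog '[0,0,-0.145,0,0,0,0.9, 0,0,-0.145,0,0,0,0.9, 0,0,-0.145,0,0,0,0.9, 0,0,-0.145,0,0,0,0.9, 0,0,-0.145,0,0,0,0.9, 0,0,-0.145,0,0,0,0.9, 0,0,-0.145,0,0,0,0.9, 0,0,-0.145,0,0,0,0.9, 0,0,-0.145,0,0,0,0.9, 0,0,-0.145,0,0,0,0.9, 0,0,-0.145,0,0,0,0.9, 0,0,-0.145,0,0,0,0.9]' && python3 -m jog '[0,0,-0.139,0,0,0,0.9, 0,0,0,-4.6,1.4,0,0.9, 0,0,0,-4.6,1.4,0,0.9, 0,0,0,-4.6,1.4,0,0.9, 0,0,0,-2.8,0.9,0,0.9, 0,0,0,0,0,0,0.9, 0,0,0,0,0,0,0.9, 0,0,0,0,0,0,0.9]'; python3 -c "
from h import *
p=r.capture('wrist');save(p,'w22');st();plan([641,206.5,250],1.729)
import pickle; pickle.dump(p,open('w.pkl','wb'))
print([(np.round(d['xyz'],0).tolist(),round(d['score'],2)) for k in ('cover',) for d in r.tip_of(p,k)])
Rc=Ro.from_euler('z',.158);c=np.array([641,206.5,60])
print([np.round(proj(p,c+Rc.apply(v))).tolist() for v in ([-18,20,157],[18,20,157],[18,-20,157],[-18,-20,157],[-71,96,54],[71,96,54],[71,-96,54],[-71,-96,54])])"
```

```text
time: 35.9
eef_pos: [466.3, 121.7, 252.9]
orientation: [3.142, 0.0, -3.117]
wrist_force: [-0.5, -0.9, -0.2]
finger_gap: 79.2
time: 36.7
eef_pos: [621.1, 197.7, 252.6]
orientation: [-3.141, -0.001, -2.984]
wrist_force: [0.7, 0.1, 1.1]
finger_gap: 78.7
t 36.75 pos [621.2 197.6 252.9] ori [-3.141e+00 -1.000e-03 -2.984e+00] F [ 0.9 -0.5 -0.6] T [ 0.02 -0.02  0.05] gap 78.9 q [ 0.29  0.42  1.53 -0.    1.19 -1.44]
turn [-0.    -0.001 -0.   ] then shift cm [-2.1   0.57  0.29] norm 2.2
turn [-1.000e-03  0.000e+00  3.141e+00] then shift cm [ 2.1  -0.57  0.29] norm 2.2
[([639.0, 206.0, 61.0], 0.71)]
[[351.0, 226.0], [350.0, 276.0], [291.0, 276.0], [290.0, 226.0], [425.0, 132.0], [413.0, 274.0], [223.0, 274.0], [212.0, 132.0]]
```

View pics/w22.png

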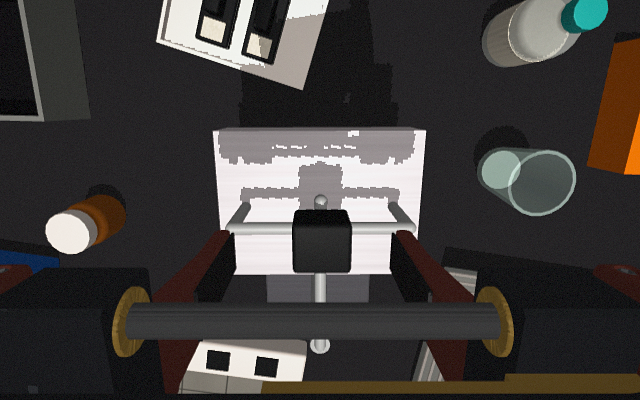

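```bash
python3 -m jog '[0,0,0,-1.9,0.7,0,0.9, 0,0,0,0,0,0,0.9, 0,0,0,0,0,3,0.9, 0,0,0,0,0,3,0.9, 0,0,0,0,0,1.5,0.9, 0,0,0,0,0,0.5,0.9, 0,0,0,0,0,0,0.9, 0,0,0,0,0,0,0.9]' 30; python3 -c "
from h import *
p=r.capture('wrist');save(p,'w23');st()
q=r.capture('scene');save(q,'s23',(250,110,450,260))"
```

```text
time: 37.6
eef_pos: [640.6, 208.2, 174.3]
orientation: [3.141, 0.002, -2.984]
wrist_force: [-0.5, 0.1, 1.5]
finger_gap: 79.0
t 37.65 pos [640.7 208.3 174.5] ori [ 3.141e+00  2.000e-03 -2.984e+00] F [0.  0.3 0.1] T [ 0.03 -0.01  0.01] gap 79.1 q [ 0.3   0.53  1.54 -0.    1.07 -1.43]
```

View pics/w23.png

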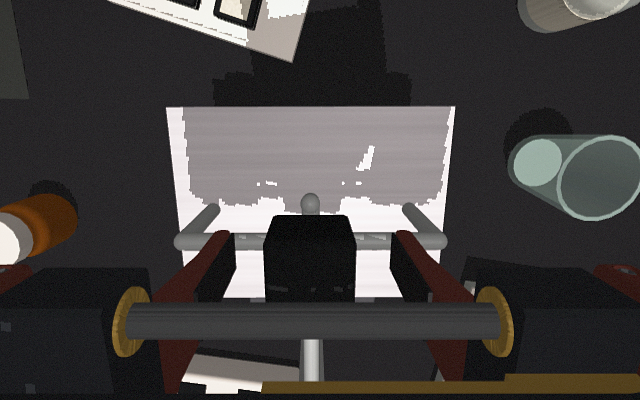

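View pics/s23.png

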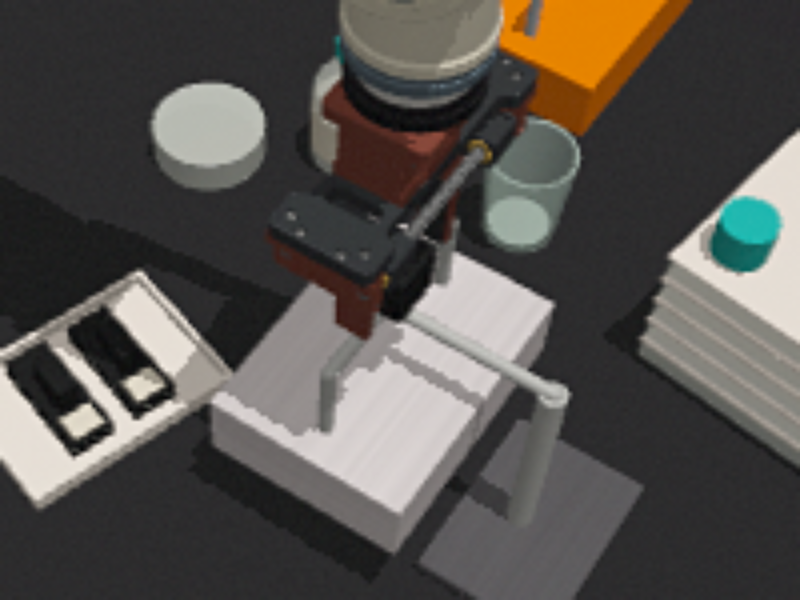

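```bash
python3 -m jog '[0,0,0,0,0,0,0, 0,0,0,0,0,0,0, 0,0,0,0,0,0,0, 0,0,0,0,0,0,0, 0,0,0,0,0,0,0, 0,0,0,0,0,0,0, 0,0,0,0,0,0,0, 0,0,0,0,0,0,0, 0,0,0,0,0,0,0, 0,0,0,0,0,0,0]' 45;  python3 -c "
from h import *
p=r.capture('wrist');save(p,'w24');st()"
```

```text
time: 38.7
eef_pos: [639.9, 208.0, 172.9]
orientation: [-3.142, 0.0, -2.984]
wrist_force: [0.3, -0.5, 1.5]
finger_gap: 39.6
t 38.75 pos [640.  208.  172.9] ori [-3.142  0.    -2.984] F [ 0.6 -2.6  0.7] T [-0.14 -0.01  0.03] gap 39.9 q [ 0.3   0.53  1.54 -0.    1.07 -1.43]
```

View pics/w24.png

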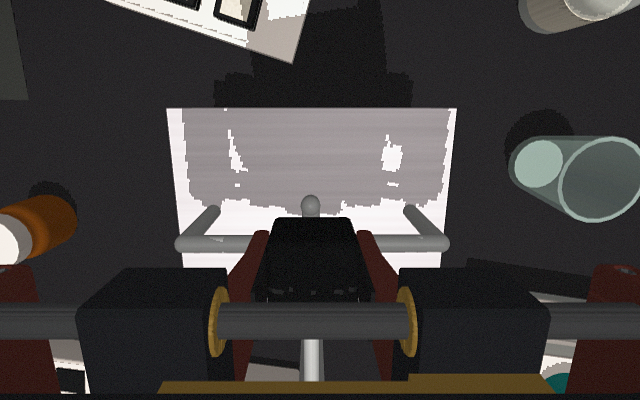

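```bash
python3 -m jog '[0,0,0,0,0,-0.3,0, 0,0,0,0,0,-0.7,0, 0,0,0,0,0,-1,0, 0,0,0,0,0,-1.5,0, 0,0,0,0,0,-1.5,0, 0,0,0,0,0,0,0, 0,0,0,0,0,0,0, 0,0,0,0,0,0,0]';  python3 -c "
from h import *
p=r.capture('wrist');save(p,'w25');st();q=r.capture('scene');save(q,'s25',(250,110,450,260));plan([462,96,223],-.15+np.pi/2)"
```

```text
time: 39.55
eef_pos: [638.7, 207.3, 222.2]
orientation: [-3.141, -0.003, -2.984]
wrist_force: [-2.3, -2.9, -12.1]
finger_gap: 39.5
t 39.6 pos [638.7 207.4 222.2] ori [-3.141e+00 -3.000e-03 -2.984e+00] F [ -3.2  -2.8 -11.9] T [-0.75  0.8   0.05] gap 40.0 q [ 0.3   0.48  1.51 -0.    1.16 -1.43]
turn [-0.001 -0.003  0.308] then shift cm [ 15.82 -13.67  -0.07] norm 20.9
turn [ 4.000e-03 -2.000e-03 -2.834e+00] then shift cm [-15.82  13.67  -0.07] norm 20.9
```

View pics/w25.png

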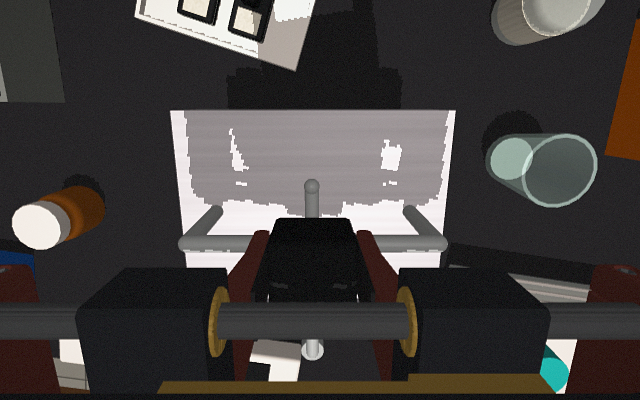

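View pics/s25.png

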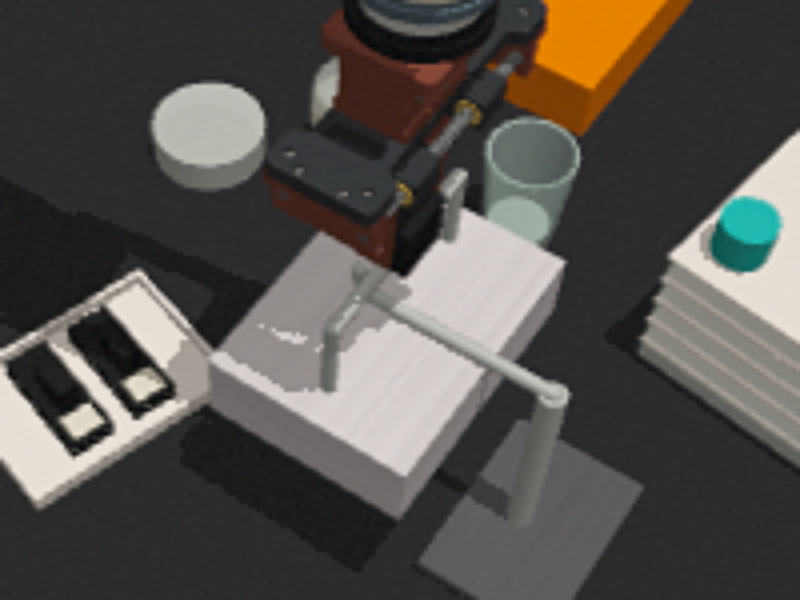

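I lifted slightly too far: the cover's top plate (114 + 49 mm) is pressing up on the hook arm, with Fz −12 N. I'll come down 18 mm. That still clears the hook tip.

```bash
python3 -m jog '[0,0,0,0,0,0.9,0, 0,0,0,0,0,0.9,0, 0,0,0,0,0,0,0, 0,0,0,0,0,0,0, 0,0,0,0,0,0,0]';  python3 -c "
from h import *
p=r.capture('wrist');save(p,'w26',(120,60,500,345));st()"
```

```text
time: 40.15
eef_pos: [640.5, 208.3, 205.5]
orientation: [3.141, 0.001, -2.984]
wrist_force: [0.4, -0.6, -3.8]
finger_gap: 39.6
t 40.2 pos [640.4 208.3 205.5] ori [ 3.141e+00  1.000e-03 -2.984e+00] F [-0.5 -0.9 -3.3] T [ 0.06  0.1  -0.02] gap 39.6 q [ 0.3   0.5   1.52  0.    1.12 -1.43]
```

View pics/w26.png

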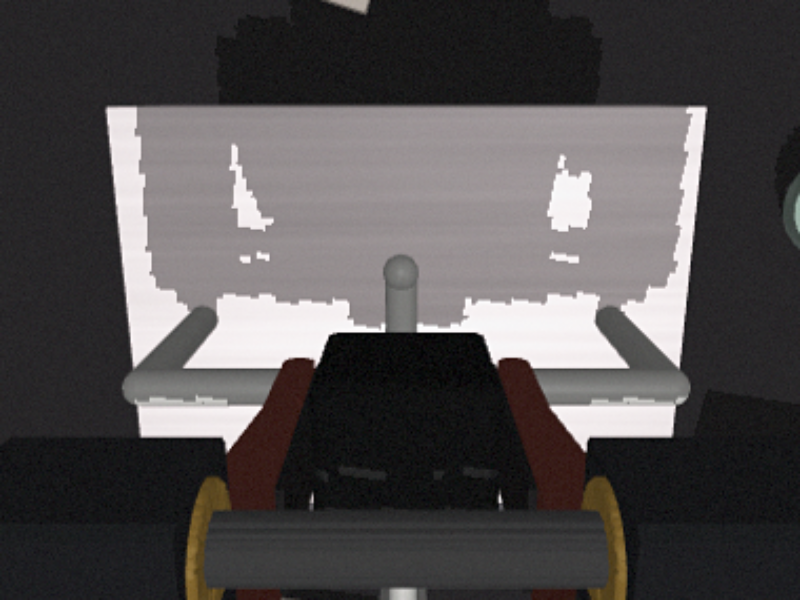

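```bash
python3 -m jog '[0,0,0,1,0,0,0, 0,0,0,2,0,0,0, 0,0,0,3,0,0,0, 0,0,0,3,0,0,0, 0,0,0,2,0,0,0, 0,0,0,0.5,0,0,0, 0,0,0,0,0,0,0, 0,0,0,0,0,0,0, 0,0,0,0,0,0,0]';  python3 -c "
from h import *
p=r.capture('wrist');save(p,'w27');st();q=r.capture('scene');save(q,'s27',(200,90,440,270));plan([462,96,205.5],-.15+np.pi/2)"
```

```text
time: 41.1
eef_pos: [527.4, 190.2, 205.1]
orientation: [3.141, 0.001, -2.984]
wrist_force: [0.3, -0.7, -3.0]
finger_gap: 39.9
t 41.15 pos [527.2 190.1 204.9] ori [ 3.142e+00  1.000e-03 -2.984e+00] F [-1.2 -0.7 -3.7] T [ 0.04  0.03 -0.03] gap 39.9 q [ 0.32  0.33  1.78 -0.    1.03 -1.4 ]
turn [0.    0.    0.308] then shift cm [  5.03 -10.27  -0.07] norm 11.4
turn [-0.     0.    -2.834] then shift cm [-5.03 10.27 -0.07] norm 11.4
```

View pics/w27.png

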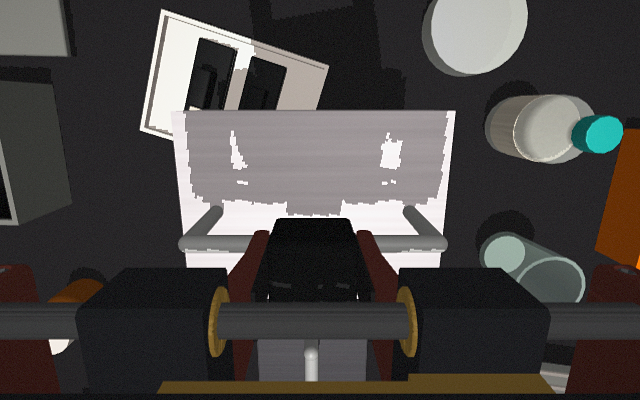

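View pics/s27.png

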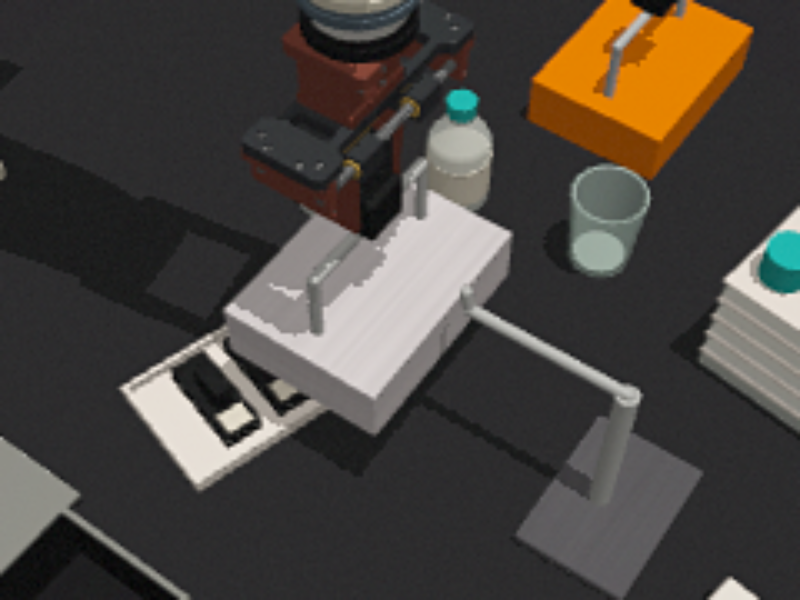

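```bash
python3 -c "
from h import *
p=r.capture('wrist');P,R=tool()
for t in (56.9,58.9,62):
  print(t,[np.round(proj(p,P+R.apply([71,y,t])),1).tolist() for y in (-96,96)],[np.round(proj(p,P+R.apply([10+0,y,0.])),1).tolist() for y in (-20,20)])
u=[np.round(proj(p,P+R.apply([0,y,-1.1])),1).tolist() for y in (-90,90)];print('bar',u)
save(p,'w28',(160,95,470,260))
g=cv2.cvtColor(p['image'],cv2.COLOR_RGB2GRAY).astype(int)
for c in (200,260,320,380,430): print(c,100+np.argmax(np.diff(g[100:120,c])))
for rr in (118,): 
  d=np.diff(g[rr]);print(np.argmax(d[150:200])+150,np.argmin(d[430:470])+430)
"
```

```text
56.9 [[165.7, 107.8], [458.2, 107.8]] [[275.1, 224.8], [348.7, 224.8]]
58.9 [[166.9, 107.8], [457.0, 107.8]] [[275.1, 224.8], [348.7, 224.8]]
62 [[168.8, 107.8], [455.1, 107.8]] [[275.1, 224.8], [348.7, 224.8]]
bar [[147.6, 242.8], [476.1, 242.7]]
200 109
260 109
320 109
380 109
430 109
150 454
```

View pics/w28.png

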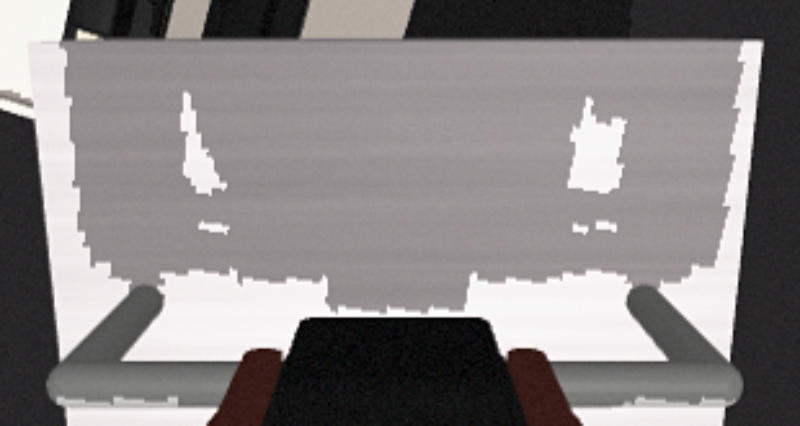

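```bash
python3 -c "
from h import *
Rct=np.array([[0,1,0],[-.965,0,-.262],[-.262,0,.965]]);f=344.0;cx,cy=312.44,198.24
def cam(pos,rpy):
  Rt=Ro.from_euler('xyz',rpy); C=np.array(pos)+Rt.apply([71.9,-1.5,-176.5]); R=Rct@Rt.as_matrix().T
  return dict(R=R,t=-R@C,fx=f,fy=f,cx=cx,cy=cy)
for n,pos,rpy,A,B,C,D in (('w16',[458.3,70.8,18.2],[3.141,0,1.421],(189.5,19),(441.5,19),None,None),('w19',[467.4,121.7,21.1],[3.139,-.001,1.42],(197.5,129),(427,128.5),None,None),('w20',[467.5,122,254.8],[3.137,-.002,1.421],(259.5,117),(360,117),(356,249.5),(264.5,249.5))):
  p=cam(pos,rpy); a=ray(p,*A,14)[:2];b=ray(p,*B,14)[:2];d=b-a;y=np.arctan2(d[1],d[0]);R=Ro.from_euler('z',y).as_matrix()[:2,:2]
  print(n,'len',np.hypot(*d).round(1),'yaw',y.round(3),'ctr',((a+b)/2+R@[0,-85]).round(1))
  if C: print(np.mean([ray(p,*q,14)[:2] for q in (A,B,C,D)],0).round(1))
P,R=tool();q=r.capture('top')
print([(np.round(d['xyz'],0).tolist(),round(d['score'],2)) for d in r.tip_of(q,'tray')])
"
```

```text
w16 len 120.2 yaw -0.15 ctr [462.2  96.9]
w19 len 120.4 yaw -0.149 ctr [462.3  97. ]
w20 len 118.7 yaw -0.15 ctr [460.   96.3]
[460.3  96.8]
[]
```

```bash
python3 -m jog '[0,0,0,2,0,0,0, 0,0,0,3,0,0,0, 0,0,0.1,0,0,0,0, 0,0,0.108,0,0,0,0, 0,0,0.1,0,0,0,0, 0,0,0,0,0,0,0, 0,0,0,0,0,0,0]';  python3 -c "
from h import *
st();plan([460.4,96.2,185],-.15+np.pi/2)"
```

```text
time: 42.05
eef_pos: [477.0, 182.1, 204.9]
orientation: [-3.142, -0.0, 2.994]
wrist_force: [0.2, -0.7, -3.9]
finger_gap: 39.6
t 42.05 pos [477.  182.1 204.9] ori [-3.142 -0.     2.994] F [ 0.2 -0.7 -3.9] T [0.01 0.02 0.02] gap 39.6 q [ 0.34  0.26  1.88 -0.    1.   -1.08]
turn [-0.    -0.     0.003] then shift cm [ 0.36 -8.74  1.99] norm 9.0
turn [ 0.    -0.    -3.139] then shift cm [-0.36  8.74  1.99] norm 9.0
```

```bash
python3 -m jog '[0,0,0.003,0.1,-2,0,0, 0,0,0,0.1,-3,0,0, 0,0,0,0.1,-2.5,0,0, 0,0,0,0.06,-1.24,0,0, 0,0,0,0,0,1,0, 0,0,0,0,0,1,0, 0,0,0,0,0,0,0, 0,0,0,0,0,0,0, 0,0,0,0,0,0,0]';  python3 -c "
from h import *
p=r.capture('wrist');save(p,'w29');st();q=r.capture('scene');save(q,'s29',(200,90,440,270));plan([460.4,96.2,117],-.15+np.pi/2)"
```

```text
time: 42.95
eef_pos: [460.3, 96.9, 184.8]
orientation: [3.142, -0.0, 2.99]
wrist_force: [0.1, -0.9, -3.4]
finger_gap: 39.7
t 43.0 pos [460.4  96.8 185. ] ori [3.141 0.    2.989] F [-0.5  1.  -3.5] T [ 0.08  0.04 -0.04] gap 39.6 q [ 0.18  0.23  1.98  0.    0.93 -1.24]
turn [ 0.     0.    -0.002] then shift cm [-0.01 -0.05  6.8 ] norm 6.8
turn [ 1.000e-03 -0.000e+00  3.139e+00] then shift cm [0.01 0.05 6.8 ] norm 6.8
```

View pics/w29.png

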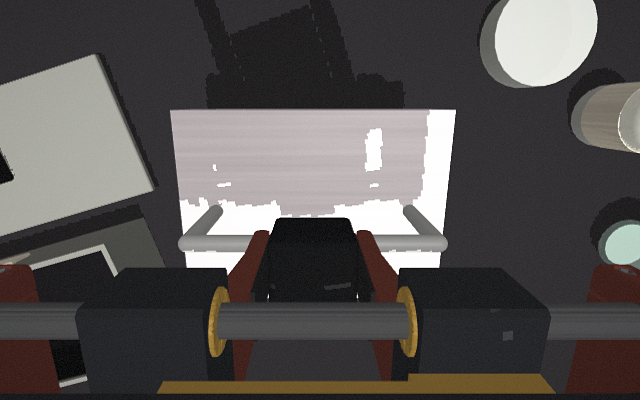

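View pics/s29.png

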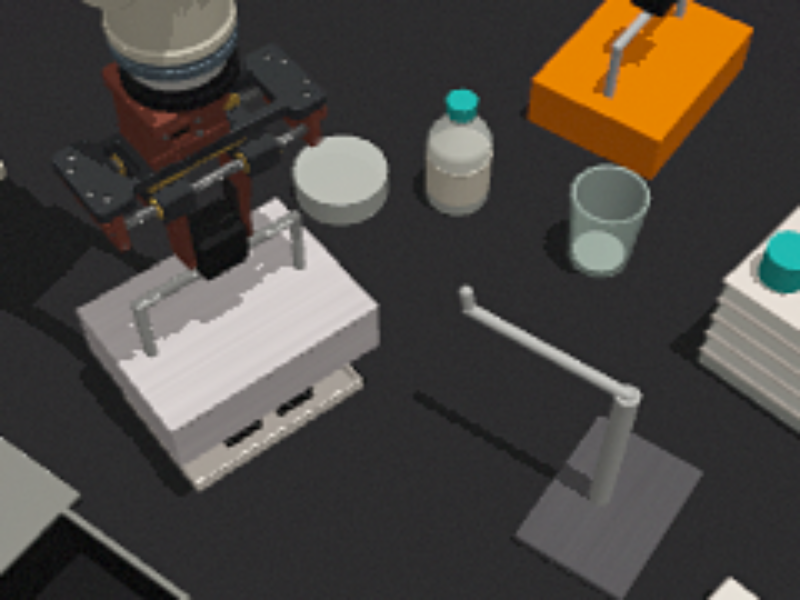

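```bash
python3 -m jog '[0,0,0,0,0,1.5,0, 0,0,0,0,0,2,0, 0,0,0,0,0,1,0, 0,0,0,0,0,0.5,0, 0,0,0,0,0,0,0, 0,0,0,0,0,0,0, 0,0,0,0,0,0,0]';  python3 -c "
from h import *
st();q=r.capture('scene');save(q,'s30',(200,130,340,235))
plan([460.4,96.2,117],-.15+np.pi/2)
P,R=tool()
print([np.round((np.array(proj(q,P+R.apply([x-1.5,y+.9,117])))-[200,130])*800/140).tolist() for x,y in((-71,-96),(-71,96),(71,-96))])
Rc=Ro.from_euler('z',-.15);c=np.array([462,96.9,0])
print([np.round((np.array(proj(q,c+Rc.apply(v)))-[200,130])*800/140).tolist() for v in ([60,-85,0],[60,85,0],[-60,-85,0])])"
```

```text
time: 43.75
eef_pos: [460.7, 96.4, 135.6]
orientation: [3.141, 0.001, 2.989]
wrist_force: [0.2, -0.2, -3.5]
finger_gap: 40.1
t 43.75 pos [460.7  96.4 135.6] ori [3.141e+00 1.000e-03 2.989e+00] F [ 0.2 -0.2 -3.5] T [-0.01  0.01  0.04] gap 40.1 q [ 0.18  0.31  2.02 -0.    0.81 -1.24]
turn [ 0.     0.001 -0.003] then shift cm [ 0.02 -0.02  1.85] norm 1.9
turn [ 2.000e-03 -1.000e-03  3.139e+00] then shift cm [-0.02  0.02  1.85] norm 1.9
[[321.0, 622.0], [646.0, 417.0], [170.0, 423.0]]
[[333.0, 612.0], [615.0, 433.0], [206.0, 447.0]]
```

View pics/s30.png

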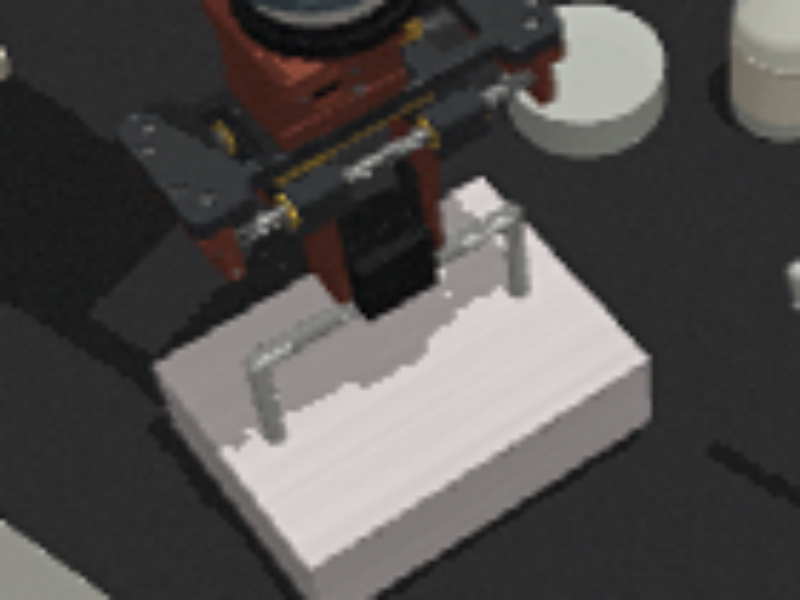

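```bash
python3 -m jog '[0,0,0,0,0,0.5,0, 0,0,0,0,0,0.5,0, 0,0,0,0,0,0.3,0, 0,0,0,0,0,0.2,0, 0,0,0,0,0,0,0, 0,0,0,0,0,0,0, 0,0,0,0,0,0,0]'
```

```text
time: 44.5
eef_pos: [460.2, 96.3, 120.0]
orientation: [3.142, 0.0, 2.989]
wrist_force: [-0.5, 0.2, -3.6]
finger_gap: 39.6
```

```bash
python3 -m jog '[0,0,0,0,0,0.1,0, 0,0,0,0,0,0.1,0, 0,0,0,0,0,0,0, 0,0,0,0,0,0,0]'
```

```text
time: 44.9
eef_pos: [460.1, 96.3, 117.9]
orientation: [-3.142, -0.0, 2.989]
wrist_force: [-0.1, 0.3, -3.0]
finger_gap: 39.8
```

```bash
python3 -m jog '[0,0,0,0,0,0.1,0, 0,0,0,0,0,0.1,0, 0,0,0,0,0,0,0, 0,0,0,0,0,0,0]'
```

```text
time: 45.3
eef_pos: [460.0, 96.4, 117.0]
orientation: [3.142, 0.0, 2.989]
wrist_force: [-5.9, -0.5, 13.6]
finger_gap: 40.0
```

Contact came at TCP z 117, exactly the predicted bench level. A tray-wall contact would have come at about 131. Releasing.

```bash
python3 -m jog '[0,0,0,0,0,-0.1,0, 0,0,0,0,0,0,0.8, 0,0,0,0,0,0,0.8, 0,0,0,0,0,0,0.8, 0,0,0,0,0,0,0.8, 0,0,0,0,0,0,0.8, 0,0,0,0,0,-1,0.8, 0,0,0,0,0,-3,0.8, 0,0,0,0,0,-5,0.8, 0,0,0,0,0,-5,0.8, 0,0,0,0,0,-2,0.8, 0,0,0,0,0,0,0.8]';  python3 -c "
from h import *
p=r.capture('wrist');st();save(p,'w31')
q=r.capture('scene');save(q,'s31',(80,130,340,325));plan([401,-225.4,270],.136)
for n in (p,q): print([(k,np.round(d['xyz'],0).tolist(),round(d['score'],2)) for k in ('lid','cover') for d in r.tip_of(n,k)])
"
```

```text
time: 46.5
eef_pos: [462.2, 96.7, 281.1]
orientation: [3.139, 0.007, 2.989]
wrist_force: [-0.3, 0.1, -0.0]
finger_gap: 70.6
t 46.55 pos [460.8  96.4 278.6] ori [3.14  0.004 2.989] F [-0.2  0.2 -0.4] T [ 0.02 -0.    0.03] gap 70.4 q [ 0.18  0.11  1.89  0.    1.14 -1.24]
turn [1.000e-03 0.000e+00 1.282e+00] then shift cm [-31.07 -10.19   0.7 ] norm 32.7
turn [-0.00e+00  1.00e-03 -1.86e+00] then shift cm [31.07 10.19  0.7 ] norm 32.7
[('lid', [402.0, -226.0, 7.0], 0.93), ('lid', [725.0, -55.0, -2.0], 0.32), ('cover', [461.0, 95.0, 2.0], 0.68)]
[('lid', [401.0, -224.0, 5.0], 0.8), ('cover', [483.0, 623.0, -1.0], 0.83), ('cover', [466.0, 95.0, 0.0], 0.71)]
```

View pics/w31.png

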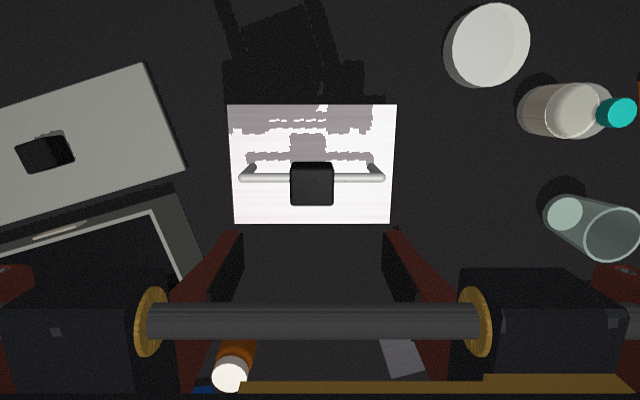

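View pics/s31.png

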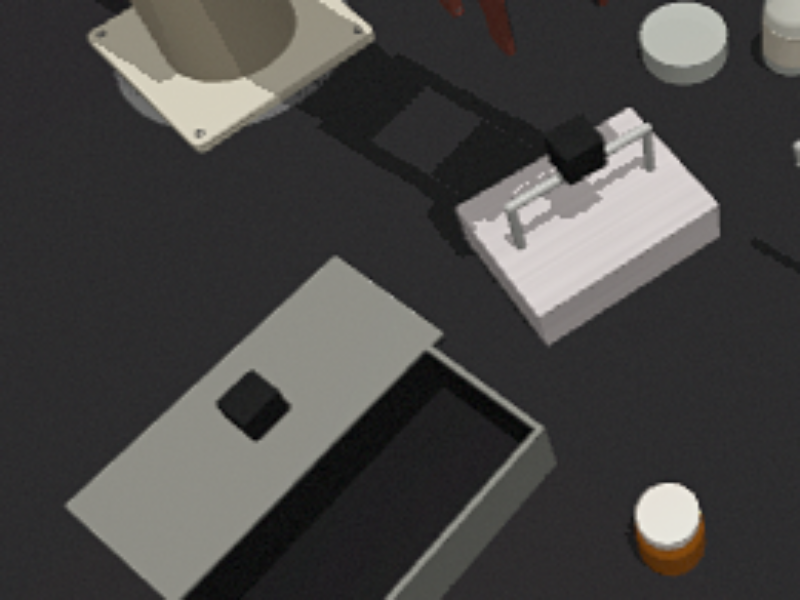

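```bash
python3 -m jog '[0,0,0.1424,0,0,0,0.8, 0,0,0.1424,0,0,0,0.8, 0,0,0.1424,0,0,0,0.8, 0,0,0.1424,0,0,0,0.8, 0,0,0.1424,0,0,0,0.8, 0,0,0.1424,0,0,0,0.8, 0,0,0.1424,0,0,0,0.8, 0,0,0.1424,0,0,0,0.8, 0,0,0.1424,0,0,0,0.8]' && python3 -m jog '[0,0,0,-4.4,-1.46,0,0.7, 0,0,0,-4.4,-1.46,0,0.7, 0,0,0,-4.4,-1.46,0,0.7, 0,0,0,-4.4,-1.46,0,0.7, 0,0,0,-4.4,-1.46,0,0.7, 0,0,0,-4.4,-1.46,0,0.7, 0,0,0,-4.4,-1.46,4,0.7, 0,0,0,0,0,5,0.7, 0,0,0,0,0,5,0.7, 0,0,0,0,0,0,0.7, 0,0,0,0,0,0,0.7]';  python3 -c "
from h import *
p=r.capture('wrist');st();save(p,'w32');plan([401,-225.4,15],.136)
print([(k,np.round(d['xyz'],0).tolist(),round(d['score'],2)) for k in ('lid','box','box_rim') for d in r.tip_of(p,k)])
Rc=Ro.from_euler('z',.136);c=np.array([401,-225.4,8])
print([np.round(proj(p,c+Rc.apply(v))).tolist() for v in ([-18,20,44],[18,20,44],[18,-20,44],[-18,-20,44],[-69,149,8],[69,149,8])])
"
```

```text
time: 47.7
eef_pos: [459.5, 96.2, 275.6]
orientation: [-3.139, 0.0, 1.701]
wrist_force: [0.6, -0.2, -0.1]
finger_gap: 70.3
time: 48.8
eef_pos: [401.6, -214.0, 143.7]
orientation: [-3.139, -0.002, 1.707]
wrist_force: [-0.3, -0.9, 1.8]
finger_gap: 61.4
t 48.85 pos [ 403.  -214.6  145.3] ori [3.141 0.    1.707] F [0.4 0.8 0.2] T [-0.03  0.04  0.03] gap 61.2 q [-0.52  0.27  2.04  0.    0.82 -0.65]
turn [0.    0.    0.001] then shift cm [-1.04 -0.34 13.03] norm 13.1
turn [-0.     0.    -3.141] then shift cm [ 1.04  0.34 13.03] norm 13.1
[('lid', [403.0, -222.0, 6.0], 0.65), ('box', [564.0, -228.0, -0.0], 0.77), ('box_rim', [563.0, -235.0, 73.0], 0.73)]
[[290.0, 187.0], [335.0, 187.0], [334.0, 234.0], [290.0, 234.0], [227.0, 20.0], [398.0, 20.0]]
```

View pics/w32.png

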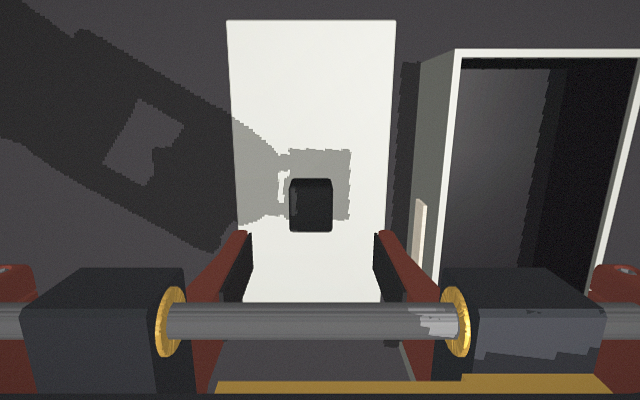

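```bash
python3 -m jog '[0,0,0,-1,-0.35,0,0.7, 0,0,0,0,0,4,0.7, 0,0,0,0,0,4,0.7, 0,0,0,0,0,3,0.7, 0,0,0,0,0,1.5,0.7, 0,0,0,0,0,0.5,0.7, 0,0,0,0,0,0,0.7, 0,0,0,0,0,0,0.7]' 40 && python3 -m jog '[0,0,0,0,0,0,0, 0,0,0,0,0,0,0, 0,0,0,0,0,0,0, 0,0,0,0,0,0,0, 0,0,0,0,0,0,0, 0,0,0,0,0,0,0]' 40
```

```text
time: 49.8
eef_pos: [401.0, -225.5, 15.3]
orientation: [3.14, 0.001, 1.707]
wrist_force: [0.0, -0.5, -0.1]
finger_gap: 61.6
time: 50.4
eef_pos: [400.5, -224.9, 14.7]
orientation: [3.141, 0.001, 1.707]
wrist_force: [-0.3, 1.1, 7.2]
finger_gap: 35.6
```

```bash
python3 -m jog '[0,0,0,0,0,-0.5,0, 0,0,0,0,0,-1.5,0, 0,0,0,0,0,-3,0, 0,0,0,0,0,-4,0, 0,0,0,0,0,-3,0, 0,0,0,0,0,0,0, 0,0,0,0,0,0,0]';  python3 -c "
from h import *
st();plan([562.4,-229.6,125],.136)"
```

```text
time: 51.1
eef_pos: [399.9, -224.7, 134.1]
orientation: [3.141, 0.0, 1.707]
wrist_force: [0.2, -0.5, -3.7]
finger_gap: 35.6
t 51.1 pos [ 399.9 -224.7  134.1] ori [3.141 0.    1.707] F [ 0.2 -0.5 -3.7] T [-0.08  0.06  0.  ] gap 35.6 q [-0.54  0.3   2.05 -0.    0.8  -0.67]
turn [0. 0. 0.] then shift cm [-2.69 16.03  0.91] norm 16.3
turn [-1.000e-03  1.000e-03 -3.141e+00] then shift cm [  2.69 -16.03   0.91] norm 16.3
```

```bash
python3 -c "
from h import *
q=r.capture('scene');im=np.clip((q['image'].astype(float)-5)*3,0,255).astype(np.uint8);q['image']=im;save(q,'s33',(110,210,290,390))"; python3 -m jog '[0,0,0,-0.67,4,0,0, 0,0,0,-0.67,4,0,0, 0,0,0,-0.67,4,0,0, 0,0,0,-0.68,4,0,0, 0,0,0,0,0,0,0, 0,0,0,0,0,2,0, 0,0,0,0,0,0.9,0, 0,0,0,0,0,0,0, 0,0,0,0,0,0,0]';  python3 -c "
from h import *
p=r.capture('wrist');save(p,'w33');st();plan([562.4,-229.6,82],.136)"
```

```text
time: 52.05
eef_pos: [561.4, -229.5, 104.4]
orientation: [-3.14, -0.001, 1.707]
wrist_force: [0.4, -0.3, -3.2]
finger_gap: 35.5
t 52.1 pos [ 562.  -229.8  105.1] ori [-3.141 -0.     1.707] F [-0.4  0.8 -3.4] T [-0.01  0.05  0.  ] gap 35.8 q [-0.41  0.53  1.74  0.    0.88 -0.54]
turn [-0. -0. -0.] then shift cm [0.01 0.05 2.31] norm 2.3
turn [-0.000e+00  1.000e-03  3.141e+00] then shift cm [-0.01 -0.05  2.31] norm 2.3
```

View pics/s33.png

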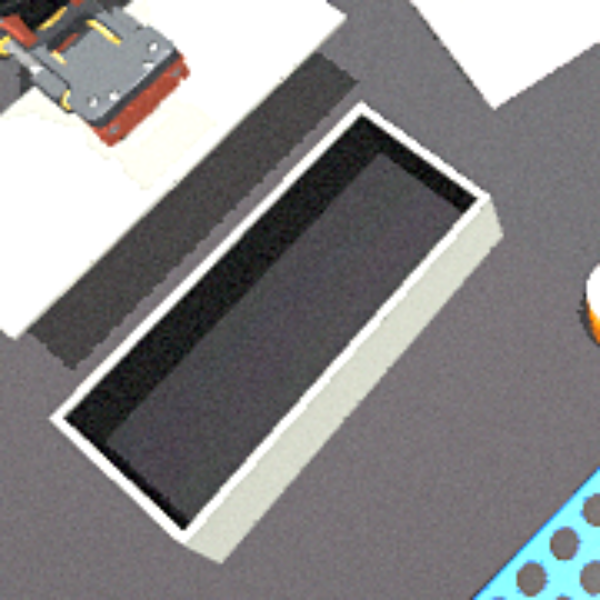

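View pics/w33.png

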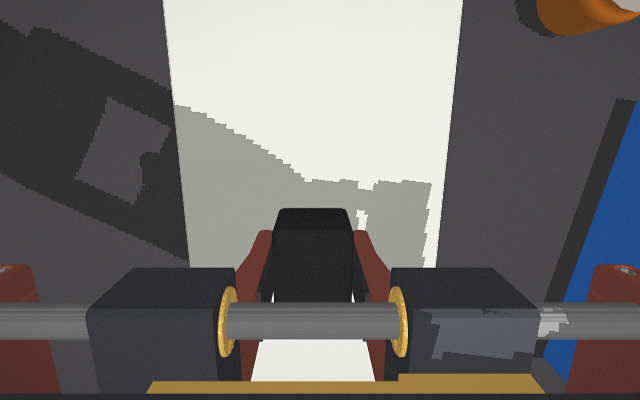

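```bash
python3 -m jog '[0,0,0,0,0.05,0.7,0, 0,0,0,0,0,0.5,0, 0,0,0,0,0,0.3,0, 0,0,0,0,0,0.3,0, 0,0,0,0,0,0,0, 0,0,0,0,0,0,0]';  python3 -c "
from h import *
st()"
```

```text
time: 52.7
eef_pos: [562.8, -229.7, 87.2]
orientation: [3.142, 0.0, 1.707]
wrist_force: [0.1, -0.1, -3.2]
finger_gap: 36.0
t 52.7 pos [ 562.8 -229.7   87.2] ori [3.142 0.    1.707] F [ 0.1 -0.1 -3.2] T [-0.04  0.03 -0.  ] gap 36.0 q [-0.41  0.56  1.74 -0.    0.84 -0.54]
```

```bash
python3 -m jog '[0,0,0,0,0,0.2,0, 0,0,0,0,0,0.1,0, 0,0,0,0,0,0,0, 0,0,0,0,0,0,0]'
```

```text
time: 53.1
eef_pos: [562.8, -229.6, 84.2]
orientation: [-3.142, -0.0, 1.707]
wrist_force: [0.1, -0.8, -3.4]
finger_gap: 35.7
```

```bash
python3 -m jog '[0,0,0,0,0,0.1,0, 0,0,0,0,0,0.1,0, 0,0,0,0,0,0,0, 0,0,0,0,0,0,0]'
```

```text
time: 53.5
eef_pos: [562.8, -229.6, 82.2]
orientation: [-3.142, -0.0, 1.707]
wrist_force: [0.5, -0.7, -2.6]
finger_gap: 35.2
```

```bash
python3 -m jog '[0,0,0,0,0,0.1,0, 0,0,0,0,0,0,0, 0,0,0,0,0,0,0]'
```

```text
time: 53.8
eef_pos: [562.9, -229.7, 81.7]
orientation: [3.141, 0.0, 1.707]
wrist_force: [-1.3, 1.4, 4.1]
finger_gap: 35.8
```

Seated at TCP 81.7, against 82 expected. Releasing, retreating and checking.

```bash
python3 -m jog '[0,0,0,0,0,0,0.7, 0,0,0,0,0,0,0.7, 0,0,0,0,0,0,0.7, 0,0,0,0,0,0,0.7, 0,0,0,0,0,0,0.7, 0,0,0,0,0,-1,0.7, 0,0,0,0,0,-3,0.7, 0,0,0,0,0,-5,0.7, 0,0,0,0,0,-5,0.7, 0,0,0,0,0,-4,0.7, 0,0,0,0,0,0,0.7, 0,0,0,0,0,0,0.7]';  python3 -c "
from h import *
p=r.capture('wrist');save(p,'w34')
q=r.capture('scene');save(q,'s34');t=r.capture('top');save(t,'t34');st()
for n in (p,q,t): print([(k,np.round(d['xyz'],0).tolist(),round(d['score'],2)) for k in ('lid','cover','bottle','beaker','jar') for d in r.tip_of(n,k) if d['score']>.4])
Rc=Ro.from_euler('z',.136);c=np.array([562.5,-230,75])
print([np.round(proj(p,c+Rc.apply(v))).tolist() for v in ([-69,149,8],[69,149,8],[69,-149,8],[-69,-149,8])])
"
```

```text
time: 55.0
eef_pos: [563.2, -229.8, 262.8]
orientation: [3.139, 0.001, 1.707]
wrist_force: [-0.4, -0.7, 0.0]
finger_gap: 61.0
t 55.15 pos [ 561.7 -229.2  259.6] ori [-3.139e+00 -2.000e-03  1.707e+00] F [ 0.5 -0.6 -0.4] T [-0.03  0.05  0.01] gap 61.4 q [-0.41  0.35  1.62 -0.    1.18 -0.54]
[('lid', [566.0, -234.0, 70.0], 0.92), ('jar', [726.0, -58.0, -2.0], 0.98)]
[('lid', [563.0, -230.0, 74.0], 0.84), ('cover', [467.0, 94.0, -2.0], 0.78), ('cover', [484.0, 621.0, -3.0], 0.73), ('bottle', [443.0, 395.0, 2.0], 0.63), ('beaker', [596.0, 428.0, 0.0], 0.78), ('jar', [728.0, -60.0, 2.0], 0.57)]
[('lid', [564.0, -232.0, 71.0], 0.56), ('cover', [484.0, 622.0, -2.0], 0.91), ('cover', [461.0, 97.0, -4.0], 0.8), ('bottle', [448.0, 394.0, 1.0], 0.74), ('beaker', [592.0, 431.0, -4.0], 0.56), ('jar', [727.0, -58.0, -1.0], 0.62)]
[[240.0, 20.0], [386.0, 20.0], [372.0, 300.0], [254.0, 301.0]]
```

View pics/w34.png

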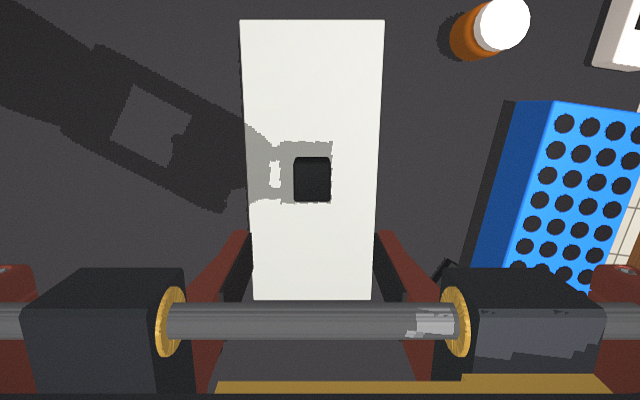

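View pics/s34.png

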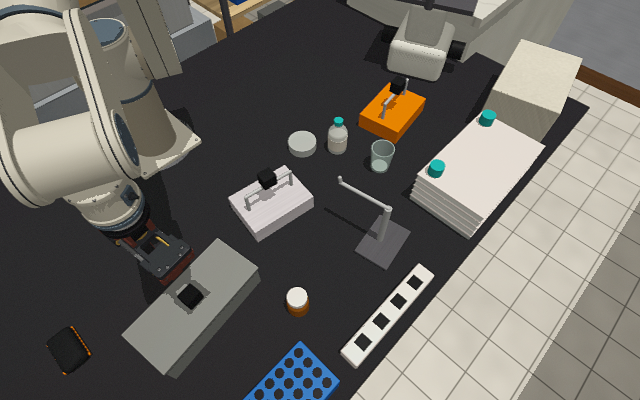

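View pics/t34.png

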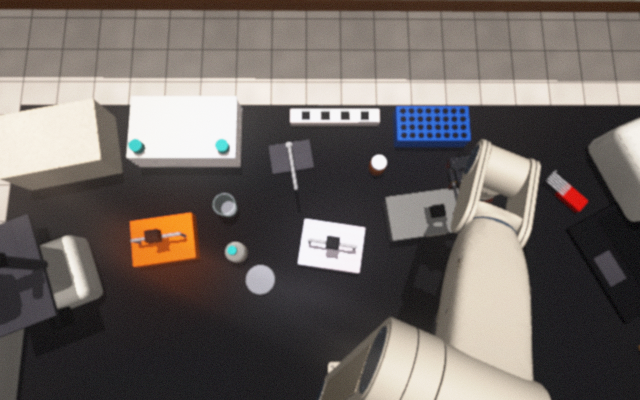

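```bash
python3 -m jog '[0,0,0,4,-2,0,0.7, 0,0,0,4,-2,0,0.7, 0,0,0,4,-2,0,0.7, 0,0,0,3,-1,0,0.7, 0,0,0,0,0,0,0.7, 0,0,0,0,0,0,0.7, 0,0,0,0,0,0,0.7, 0,0,0,0,0,0,0.7, 0,0,0,0,0,0,0.7, 0,0,0,0,0,0,0.7, 0,0,0,0,0,0,0.7, 0,0,0,0,0,0,0.7]';  python3 -c "
from h import *
q=r.capture('scene');save(q,'s35',(80,120,400,390));st()
print([(k,np.round(d['xyz'],0).tolist(),round(d['score'],2)) for k in ('lid','cover') for d in r.tip_of(q,k) if d['score']>.4])"
```

```text
time: 57.1
eef_pos: [473.1, -90.7, 261.1]
orientation: [-3.141, -0.0, 1.707]
wrist_force: [0.3, 0.1, 0.7]
finger_gap: 61.5
t 57.15 pos [473.1 -90.6 261.2] ori [-3.141 -0.     1.707] F [-0.7 -0.7 -0.2] T [-0.04  0.09  0.03] gap 61.8 q [-0.21  0.15  1.89 -0.    1.11 -0.35]
[('lid', [563.0, -230.0, 75.0], 0.94), ('cover', [465.0, 98.0, 0.0], 0.7), ('cover', [485.0, 623.0, -5.0], 0.64)]
```

View pics/s35.png

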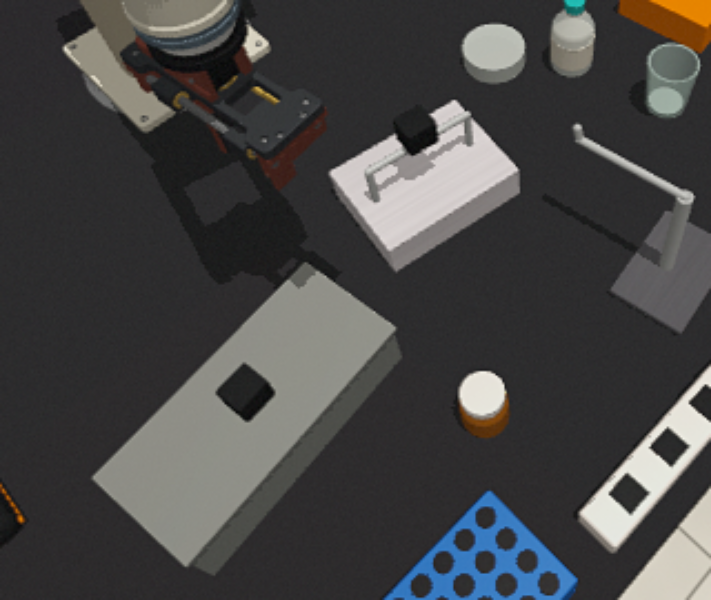

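The lid is seated on the box, the cover stands flat over the tray, and the robot is clear. Handing in.

```bash
python3 -c "
from h import *
print(r.job_done())"
```

```text
the job is handed in; nothing more can be done
None
```

The job is done and handed in at about 57 s of the 210 s allowed.

**What I did, in the order asked:**
- I took the lid off and set it on the bench.
- I found two cassettes in the dark box and laid both flat, side by side, in the tray. There was no third one.
- I lifted the aluminium cover off its hook and set it over the tray.
- I put the lid back on the box.

**Last checks:**
- **Dark box:** a contrast-stretched picture taken just before the lid went on showed the whole floor empty. I looked for a third cassette by camera only; I did not probe the floor with the gripper.
- **Cover:** it touched down at the height worked out for the bench, so it is not resting on the tray wall. The cameras put it within about 5 mm of the tray's centre.
- **Lid:** the camera network puts it at (563, −230, 75), which is rim level. It touched down within 1 mm of the height expected for fully seated.
- **Bottle, beaker and jar:** they show where they started, within the networks' few-millimetre error.

**What went wrong or disagreed:**
- **Fingertips:** they sit about 13 mm behind the reported TCP, not 14 mm ahead as stated. My first cassette grasp closed on nothing because of this. I then measured the offset by pressing on the bare bench, which reached about 62 N at the wrist, and corrected for it.
- **Cover on the hook:** I lifted it slightly too far, so its top pressed on the hook arm at about 12 N and it slipped about 4 mm in the grip. I lowered it, and it came off freely.
- **Knock:** I saw no sign of the lid or a cassette being moved by anything else.

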